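# Mix the paint jars on the touch mixer and set them out

### The arm

A 6-joint arm with a two-finger parallel gripper is mounted at the origin on the work surface. World frame = base frame: x ahead of the robot, y to its left, z up, the work surface at z = 0. Lengths are in m, angles in degrees, forces in N, time in s.
With the tool pointing down it reaches from about 0.25 to 0.725 m from the base axis. Payload 9.7 kg.
Tool frame: the origin (TCP) lies at the very end of the fingers, on their centre line; the grasp point (between the pads) lies 19 mm behind it; z points along the fingers, y is the direction in which the jaws open and shut (so a half turn about z gives the same grasp; the last joint's range is limited). The gripper opens to 85 mm and grips with 20 to 120 N. Pads are 22 mm wide; open, the fingers measure 114 mm over their backs; the gripper's body (76 mm by 85 mm) begins 54 mm behind the grasp point. The pads swing forward as they close: fully open they stand 13 mm farther back than shut.
Start: joints at [75.86, 4.979, 10.078, 95.1, 0, 90], TCP at [0.134, 0.533, 0.231] pointing down, gripper open.
Joint ranges: [-179.16, 179.16], [-48.56, 103.87], [-65.8, 70.77], [-126.05, 130.52], [-82.76, 87.17], [-180, 180]. Speed limits (degrees/s): [127.2, 127.2, 147.25, 180, 180, 180].

### API

Orientations are given as [roll, pitch, yaw] about the fixed x, y, z axes, in that order (R = Rz(yaw) Ry(pitch) Rx(roll)).
In Python, from workcell import bot gives the robot as it stands.
- The arm moves only by the shell command python3 -m pendant 'ROWS' [FORCE]. ROWS is JSON, a list that holds one entry, the list of rows, each a list of 7 numbers: the shift along the tool's x, y, z in cm, then the turn, a rotation vector about the tool's x, y, z in rad, then the opening in per cent of the stroke, from 0 (shut) to 100 (fully open). In form: [[[dx, dy, dz, ax, ay, az, gripper], ...]]. A call has 1 to 5 rows; each row shifts and turns the pose as measured when the row begins, along the tool's axes as they then stand; what a row does not reach is not made up. A row lasts 1/12 s, in which the tool goes at most 41.7 mm and 7.16 degrees, less where a joint would pass 70% of its speed; a pose out of reach is approached as far as the arm can. A call with a gripper value outside its range is refused whole. The fingers move at their own pace and stop on an object; FORCE is the grip in N (left out, the last holds). Time passes only in rows, so rows that do not move let the fingers close. It gives the time, the measured TCP pose, the force and the opening at its end, in the units of the state.
- bot.get_obs(): the state, without advancing time (a new reading comes with each control period).
- bot.camera(name): name is "scene" or "top"; returns the picture (400x640x3 uint8, red, green, blue); there is no depth.
- bot.get_calibration(name): a dict with "intrinsics" (3x3 intrinsics, pixels), "pose" (4x4, takes a point from camera to world coordinates). Camera axes: x right, y down, z forward; pixel columns grow to the right and rows downward; lengths in m; the calibration is good to about 2 mm. A picture is of the moment at which its call begins. get_calibration takes no time and is no camera call.
- bot.job_done(): hands the job in, once; it reports no verdict.
Trained networks look in the newest picture that a camera, given by its name, has taken for a name from the list of things; names that differ only in an ending like _2 or _b are one class to them, and where a whole thing is asked for, a point or a joint stands for the part that bears it (a point fixed in the world has none). Each returns a list of dicts, best first, with "confidence" (0 to 1); they miss things now and then, are a little off and sometimes report something else, mostly with a low value. They report only what shows in the picture. A call takes as long as a camera call. They do not tell look-alikes from the thing itself.
- bot.masks_of(camera, thing): "pixels" (400x640 bool, what is visible of it) and "extent" ([left, top, right, bottom] in pixels, round what is visible of it).
- bot.mark_of(camera, thing): "uv" ([column, row] in pixels: a listed point, or the origin of a listed thing).
The state is a dict: "time": time; "q": joint angles; "qd": joint speeds; "joint_efforts": joint torques, N m; "ee_pos": TCP position; "tcp_rot": TCP orientation; "wrist_force": force on the tool from outside, world axes, zero at the start; "torque": the same for the moment, N m; "opening": finger opening in m.
Only numpy, scipy, OpenCV 4.12 (cv2) and the standard library are available. Lean on these libraries where they do the work, as an engineer would, in place of code of your own. Each camera call takes 0.05 s, during which the arm holds its last target. There are 200 camera calls.

### The job

Before anything is pressed on it, switch the mixer on by pushing its toggle lever right across to the other side, then take the paint jars from the basket one at a time, the largest first and so on down to the smallest: holding each one upright, press it down on the middle of the mixer's sprung pad until the pad is fully depressed, keep it pressed for a good second, and stand it upright on the cork mat, wholly on the mat. When every jar has been mixed and stands on the mat, push the lever back to switch the mixer off; leave everything else on the table where it is.

Things in the scene. Friction and masses are not known exactly. Their poses are not given: they have to be found in the camera images.
- mixer: Bench mixer, fixed to the table: a white tower 130 x 130 x 80 mm high with a lower grey step (80 mm deep, 130 mm wide, 40 mm high) on the front (-x) side. Origin at table height under the middle of the tower, where the pad is; z up; its -x axis points out over the step, roughly towards the robot.
- pad (a joint): The mixer's sprung pad, m: 0 = up, 0.008 = fully depressed (hard stop). Spring: starts to move at about 3 N, about 10 N at the bottom; springs back by itself.
- pad_top (a point): Middle of the pad's flat top, a black rubber disc 72 mm across on top of the tower; 98 mm above the table when up, 90 mm when fully depressed. Moves down with the pad.
- switch (a joint): The mixer's toggle lever, rad: 0 = off (leaning to the mixer's +y side, the robot's left), 1.0 = on (leaning to the mixer's -y side, the robot's right). Stiff, stays where it is left; about 1 N at the ball moves it. Hinge axis along the mixer's x, 105 mm in front of the mixer's origin, 62 mm above the table.
- switch_tip (a point): Centre of the black ball (26 mm across) at the end of the lever, 60 mm from the hinge; the lever below the ball is a 10 mm rod. The ball travels 58 mm from side to side, 115 to 122 mm above the table. Lever block: 50 x 70 mm, 65 mm above the table.
- basket: Grey compartmented basket fixed to the table, 300 (x) x 205 (y) x 20 mm high, walls 5 mm, floor 5 mm thick; 3 compartments along x by 2 along y, about 98 x 100 mm each. Origin in the middle of its underside. The paint jars start one to a compartment in the four compartments at x about -98 and 0 mm, y about +-50 mm; a sponge and a dish lie in the two at x = +98 mm.
- mat: Cork mat fixed to the table, 220 (x) x 200 (y) x 6 mm thick. Origin in the middle of its underside.
- jar_a: The largest of the four sizes of paint jar: straight-sided round white jar with a black screw cap of the same width, 52 mm across, 60 mm tall over the cap. Origin in the middle of its underside, z up through the cap. Bottom-heavy. May be absent.
- jar_b: The second largest of the four sizes of paint jar: straight-sided round white jar with a black screw cap of the same width, 46 mm across, 54 mm tall over the cap. Origin in the middle of its underside, z up through the cap. Bottom-heavy. May be absent.
- jar_c: The third largest of the four sizes of paint jar: straight-sided round white jar with a black screw cap of the same width, 40 mm across, 48 mm tall over the cap. Origin in the middle of its underside, z up through the cap. Bottom-heavy. May be absent.
- jar_d: The smallest of the four sizes of paint jar: straight-sided round white jar with a black screw cap of the same width, 34 mm across, 42 mm tall over the cap. Origin in the middle of its underside, z up through the cap. Bottom-heavy. May be absent.
- sponge: Bystander, to be left alone: yellow sponge block, 60 x 45 x 30 mm, in the basket. Origin: underside centre (brush: middle).
- dish: Bystander, to be left alone: small white bowl, 64 mm across, 22 mm high, in the basket. Origin: underside centre (brush: middle).
- brush: Bystander, to be left alone: flat glaze brush with a wooden handle, lying in front of the mixer. Origin: underside centre (brush: middle).
- bud_vase: Bystander, to be left alone: white bud vase, 72 mm across, 110 mm high, beyond the mixer. Origin: underside centre (brush: middle).
- rinse_bottle: Bystander, to be left alone: clear bottle, 60 mm across, 140 mm high, beyond the mixer. Origin: underside centre (brush: middle).
Mind the look-alikes: they are no part of the job. Leave any pink or red look-alike of the jar_c alone.

How it is judged:
By the outcome, as a careful person would: the job done as asked, in the order asked, and still so for the second after the job is handed in, with the robot touching nothing.
Of jar_a, jar_b, jar_c, jar_d only 3 to 4 are there at a start; the rules pass over those that are not, and their reading is None.
At some moment in a run one of jar_a, jar_b, jar_c, jar_d may be knocked a few centimetres aside while the robot is not near it.
Once in a run the grip may slacken for a moment while it holds something.
It also fails if it takes over 210 s, if anything falls off the work surface, if the arm or the gripper's body presses on something with over 40 N, if the wrist force passes 120 N, or if a joint passes its speed limit or range.

## Working session

There is one attempt and no reset: what is moved stays moved. The work goes in short steps, Python scripts to look and compute and a shell command to move; the robot and the scene stay as the last step left them, time stands still between calls to the robot, and variables do not carry over. Pictures are saved under pics/ and viewed, about 12 in all and at most 16, crops included, and the job is handed in when it is done.

```bash
mkdir -p pics; ls; cat > h.py <<'E'
from workcell import bot
import numpy as np, cv2
def save(cam,n):
    im=bot.camera(cam); cv2.imwrite(f'pics/{n}.png',im[:,:,::-1]); return im
def pt(cam,uv,z):
    c=bot.get_calibration(cam);K=np.array(c['intrinsics']);T=np.array(c['pose'])
    d=T[:3,:3]@np.linalg.inv(K)@[uv[0],uv[1],1]; o=T[:3,3]
    return o+d*(z-o[2])/d[2]
def proj(cam,p):
    c=bot.get_calibration(cam);K=np.array(c['intrinsics']);T=np.linalg.inv(np.array(c['pose']))
    q=K@(T[:3,:3]@np.array(p)+T[:3,3]); return q[:2]/q[2]
E
python3 - <<'E'
from h import *
np.set_printoptions(precision=4,suppress=True)
a=save('top','t0');b=save('scene','s0')
cv2.imwrite('pics/both0.png',np.vstack([a,b])[:,:,::-1])
for c in('top','scene'):
    k=bot.get_calibration(c);print(c,np.array(k['intrinsics']).tolist(),np.array(k['pose']).round(3).tolist())
    for n in ['mixer','pad_top','switch_tip','basket','mat','jar_a','jar_b','jar_c','jar_d','sponge','dish','brush','bud_vase','rinse_bottle']:
        print(c,n,[(np.round(m['uv'],1).tolist(),round(m['confidence'],2)) for m in bot.mark_of(c,n)][:6])
print(bot.get_obs())
E
```

```text
pics
top [[373.2026996156495, 0.0, 317.58518340737123], [0.0, 373.2026996156495, 196.12879662399513], [0.0, 0.0, 1.0]] [[-0.075, -0.977, 0.202, 0.334], [-0.997, 0.074, -0.011, -0.011], [-0.004, -0.202, -0.979, 1.184], [0.0, 0.0, 0.0, 1.0]]
top mixer [([310.8, 184.4], 0.93), ([392.1, 204.9], 0.42)]
top pad_top [([265.7, 138.7], 0.72), ([308.8, 175.8], 0.69)]
top switch_tip [([310.4, 210.0], 0.45), ([344.8, 133.0], 0.29)]
top basket [([394.6, 207.3], 0.87)]
top mat [([227.2, 219.8], 0.64), ([410.9, 234.4], 0.31)]
top jar_a [([375.8, 205.8], 0.76), ([375.1, 239.2], 0.74), ([445.7, 203.8], 0.68), ([398.6, 275.9], 0.62), ([362.9, 276.6], 0.51), ([413.1, 237.2], 0.49)]
top jar_b [([375.8, 205.8], 0.76), ([375.1, 239.2], 0.74), ([445.7, 203.8], 0.68), ([398.6, 275.9], 0.62), ([362.9, 276.6], 0.51), ([413.1, 237.2], 0.49)]
top jar_c [([375.8, 205.8], 0.76), ([375.1, 239.2], 0.74), ([445.7, 203.8], 0.68), ([398.6, 275.9], 0.62), ([362.9, 276.6], 0.51), ([413.1, 237.2], 0.49)]
top jar_d [([375.8, 205.8], 0.76), ([375.1, 239.2], 0.74), ([445.7, 203.8], 0.68), ([398.6, 275.9], 0.62), ([362.9, 27
[... 1300 characters left out ...]
2, 206.5], 0.76), ([221.4, 188.3], 0.69), ([227.2, 229.3], 0.61)]
scene sponge [([269.5, 288.7], 0.88)]
scene dish [([230.6, 319.7], 0.64)]
scene brush [([280.1, 172.1], 0.78)]
scene bud_vase [([423.5, 248.7], 0.74)]
scene rinse_bottle []
{'time': 1.5, 'q': array([75.8597,  4.979 , 10.0787, 95.1004,  0.0001, 89.9988]), 'qd': array([-0.0109,  0.0126,  0.0349, -0.0309,  0.063 , -0.1016]), 'joint_efforts': array([ -0.0033, -52.0092,  46.4861,   0.0016,  -0.0002,   0.    ]), 'ee_pos': array([0.1344, 0.5333, 0.2313]), 'tcp_rot': array([-179.9993,   -0.0001,  165.8609]), 'wrist_force': array([-0.2829, -0.2151, -0.6475]), 'torque': array([ 0.0363, -0.021 ,  0.0276]), 'opening': 0.08572464022581516}
```

View pics/t0.png

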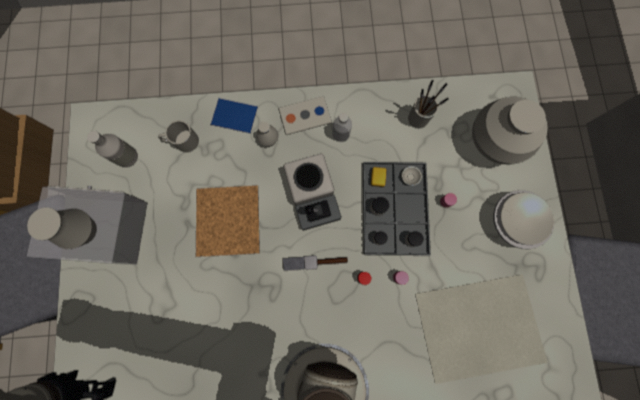

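View pics/s0.png

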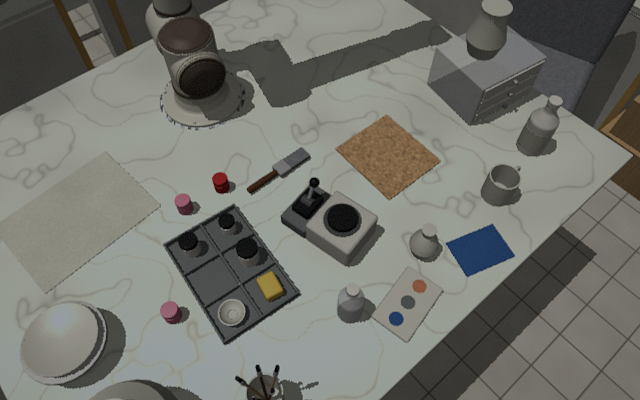

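The top view shows three jars in the basket, at about (377,205), (377,238) and (413,238). The red and pink ones lie outside it. The mixer is at (309,180) with its lever on the left, and the mat is at (228,220). Next I measure them precisely.

```bash
python3 - <<'E'
from h import *
np.set_printoptions(precision=4,suppress=True)
a=bot.camera('top');b=bot.camera('scene')
for c,im in(('top',a),('scene',b)):
    for n,z in (('mat',.006),('basket',.02),('mixer',.08),('pad',.098),('brush',0.01)):
        for m in bot.masks_of(c,n)[:2]:
            cs,_=cv2.findContours(m['pixels'].astype('uint8'),0,1); k=max(cs,key=cv2.contourArea)[:,0]
            P=np.array([pt(c,u,z)[:2] for u in k],'float32')*1000
            r=cv2.minAreaRect(P); print(c,n,round(m['confidence'],2),np.round(r[0],1),np.round(r[1],1),round(r[2],1), m['extent'])
    for m in bot.masks_of(c,'jar_a'):
        l,t,r,bb=m['extent']; print(c,'jar',round(m['confidence'],2),np.round(m['extent'],1).tolist(), m['pixels'].sum(), im[m['pixels']].mean(0).round())
    for m in bot.mark_of(c,'jar_a'): print('  mark',np.round(m['uv'],1),round(m['confidence'],2),pt(c,m['uv'],.005)[:2])
    for n,z in(('pad_top',.098),('switch_tip',.115),('mat',0),('basket',0),('mixer',0),('sponge',.005),('dish',.005)):
        for m in bot.mark_of(c,n)[:2]: print('  ',n,np.round(m['uv'],1),round(m['confidence'],2),pt(c,m['uv'],z)[:2])
x=cv2.resize(a[120:270,250:450],(800,600),interpolation=2);cv2.imwrite('pics/tc.png',x[:,:,::-1])
x=cv2.resize(b[150:350,150:400],(750,600),interpolation=2);cv2.imwrite('pics/sc.png',x[:,:,::-1])
E
```

```text
top mat 0.71 [521.5 269.9] [201.  222.2] 88.8 [196.8, 185.5, 258.9, 254.7]
top basket 0.71 [ 519.  -266.8] [209.7 298.3] 85.6 [362.2, 162.1, 432.2, 255.2]
top mixer 0.85 [578.3  -7.9] [216.2 127.7] 12.2 [282.9, 153.0, 342.6, 230.9]
top pad 0.95 [620.1   1. ] [66.2 71.3] 85.7 [300.1, 165.8, 319.3, 189.5]
top brush 0.9 [365.6  -0.4] [198.6  42.7] 85.7 [284.5, 256.2, 348.0, 271.1]
top jar 0.62 [440.1, 195.2, 455.9, 208.1] 177 [112.  71.  82.]
top jar 0.61 [394.0, 269.5, 409.4, 282.4] 170 [132.  96. 108.]
top jar 0.6 [370.2, 197.4, 387.1, 214.5] 254 [29. 29. 29.]
top jar 0.58 [374.0, 232.8, 388.3, 246.6] 154 [34. 33. 33.]
top jar 0.54 [405.4, 229.5, 422.3, 244.2] 222 [35. 34. 34.]
top jar 0.53 [355.9, 273.4, 369.2, 284.0] 136 [136.  43.  40.]
  mark [396.4 273.9] 0.67 [ 0.3136 -0.2488]
  mark [377. 207.] 0.62 [ 0.5269 -0.2115]
  mark [362.9 277.7] 0.53 [ 0.31   -0.1445]
  mark [376.8 238.3] 0.48 [ 0.4274 -0.2002]
  mark [445.8 203.7] 0.46 [ 0.5209 -0.4326]
   pad_top [310.6 175.1] 0.89 [ 0.6236 -0.0072]
   switch_tip [311.6 207.2] 0.43 [ 0.5227 -0.0033]
   mat [227.4 220.7] 0.7 [0.5197 0
[... 1094 characters left out ...]
. 35.]
scene jar 0.37 [218.6, 300.4, 247.0, 327.2] 581 [126. 125. 117.]
  mark [224.  187.2] 0.82 [ 0.3154 -0.1395]
  mark [186.8 209.2] 0.79 [ 0.309  -0.2527]
  mark [171.5 314.5] 0.72 [ 0.5261 -0.4332]
  mark [251.2 258.4] 0.64 [ 0.5311 -0.2087]
  mark [228.1 226.7] 0.61 [ 0.4215 -0.2007]
  mark [192.9 246.9] 0.57 [ 0.4117 -0.3005]
   pad_top [344.2 215.8] 0.97 [0.6267 0.0071]
   switch_tip [315.8 180.3] 0.55 [0.5144 0.0142]
   mat [388.2 153.2] 0.88 [0.5176 0.279 ]
   basket [233.3 271.9] 0.87 [ 0.5296 -0.2622]
   basket [341.2 236.4] 0.34 [0.6276 0.0023]
   mixer [341.8 237.3] 0.73 [0.6305 0.0018]
   sponge [269.6 287.2] 0.64 [ 0.62   -0.2201]
   dish [234.  315.5] 0.95 [ 0.6216 -0.3248]
```

View pics/tc.png

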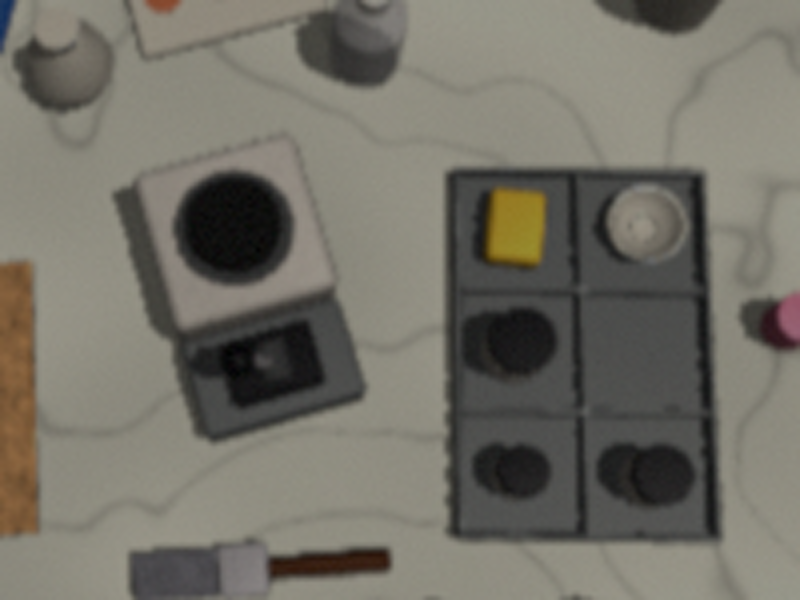

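View pics/sc.png

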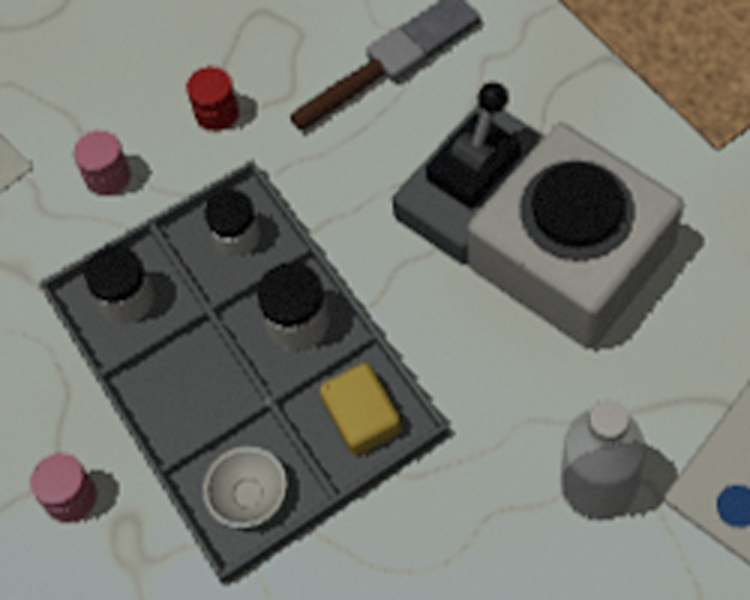

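The lever ball is at top pixel (310,210), on the off (+y) side. The cap width ratios fit jar_a at basket (0,+50), jar_c at (-98,+50) and jar_b at (-98,-50), and the rest are bystanders. Next I refine the cap and pad centres with a projected-circle fit.

```bash
cat > fit.py <<'E'
from h import *
from scipy.optimize import differential_evolution as de
def fit(c,im,p,z,r,free=True,w=.012):
    g=cv2.GaussianBlur(cv2.cvtColor(im,cv2.COLOR_RGB2GRAY).astype('float32'),(0,0),.7)
    th=np.linspace(0,2*np.pi,48,endpoint=False)
    k=bot.get_calibration(c);K=np.array(k['intrinsics']);T=np.linalg.inv(np.array(k['pose']))
    def ring(x,y,s):
        P=np.c_[x+s*np.cos(th),y+s*np.sin(th),np.full(48,z)]; q=(K@(T[:3,:3]@P.T+T[:3,3:4])); q=(q[:2]/q[2]).T.astype('float32')
        return cv2.remap(g,q[:,:1],q[:,1:],1)[:,0]
    f=lambda v:-np.mean(np.clip(ring(v[0],v[1],v[2]+.003)-ring(v[0],v[1],v[2]-.003),-5,40))
    b=[(p[0]-w,p[0]+w),(p[1]-w,p[1]+w),(r-.008,r+.008) if free else (r-1e-5,r+1e-5)]
    o=de(f,b,seed=0,maxiter=60); return o.x*1000,-o.fun
E
python3 - <<'E'
from fit import *
np.set_printoptions(precision=1,suppress=True)
a=cv2.imread('pics/t0.png')[:,:,::-1].copy();b=cv2.imread('pics/s0.png')[:,:,::-1].copy()
J=dict(A=((.529,-.21),.065,.026),B=((.412,-.300),.059,.023),C=((.424,-.2),.053,.020),pad=((.624,.003),.098,.036))
for n,(p,z,r) in J.items():
    for c,im in(('top',a),('scene',b)): print(n,c,*fit(c,im,p,z,r),'| fixed',*fit(c,im,p,z,r,False))
for p in [(.514,.008,.115),(.5205,-.0205,.062)]: print(proj('top',p),proj('scene',p))
E
```

```text
A top [ 523.1 -211.4   26. ] 24.281204223632812 | fixed [ 523.4 -211.3   26. ] 24.305344
A scene [ 527.9 -212.6   26.9] 35.16413497924805 | fixed [ 528.1 -212.2   26. ] 34.29641342163086
B top [ 414.3 -305.8   23.9] 25.208383560180664 | fixed [ 414.  -305.5   23. ] 24.62955665588379
B scene [ 419.3 -307.5   24.5] 35.46623229980469 | fixed [ 420.2 -307.4   23. ] 32.829586029052734
C top [ 425.3 -203.    20.5] 24.79612159729004 | fixed [ 425.2 -203.5   20. ] 24.657228469848633
C scene [ 430.7 -205.4   21. ] 32.902854919433594 | fixed [ 431.1 -204.3   20. ] 32.33197021484375
pad top [616.7   1.4  42.8] 40.0 | fixed [623.5   2.3  36. ] 27.985288619995117
pad scene [630.6  -5.8  43.1] 40.0 | fixed [627.5   0.1  36. ] 30.4472599029541
[307.9 210.4] [313.8 181.6]
[317.6 210.5] [306.8 201.2]
```

```bash
python3 -m pendant '[[[0,0,0,0,0,0.12,0],[0,0,0,0,0,0.12,0],[0,0,0,0,0,0.12,0],[0,0,0,0,0,0.12,0],[0,0,0,0,0,0.12,0]]]' 30
python3 -m pendant '[[[0,0,0,0,0,0.12,0],[0,0,0,0,0,0.12,0],[0,0,0,0,0,0.12,0],[0,0,0,0,0,0.12,0],[0,0,0,0,0,0.12,0]]]'
python3 -m pendant '[[[0,0,0,0,0,0.12,0],[0,0,0,0,0,0,0]]]'
```

```text
time: 3.42
ee_pos: [0.1344, 0.5333, 0.2313]
tcp_rot: [-180.0, 0.0, 130.4]
wrist_force: [-0.3, 0.1, -0.2]
opening: 0.0257
time: 3.83
ee_pos: [0.1344, 0.5333, 0.2313]
tcp_rot: [180.0, -0.0, 94.6]
wrist_force: [0.1, 0.7, 0.2]
opening: 0.0001
time: 4.0
ee_pos: [0.1344, 0.5333, 0.2313]
tcp_rot: [180.0, 0.0, 87.1]
wrist_force: [-0.2, -0.4, -0.3]
opening: -0.0002
```

```bash
python3 -m pendant '[[[-2.9,2.4,0,0,0,-0.05,0],[-2.9,2.4,0,0,0,0,0],[-2.9,2.4,0,0,0,0,0],[-2.9,2.4,0,0,0,0,0],[-2.9,2.4,0,0,0,0,0]]]'
python3 -m pendant '[[[-2.9,2.4,0,0,0,0,0],[-2.9,2.4,0,0,0,0,0],[-2.9,2.4,0,0,0,0,0],[-2.9,2.4,0,0,0,0,0],[-2.9,2.4,0,0,0,0,0]]]'
python3 -m pendant '[[[-2.9,2.4,0,0,0,0,0],[-2.9,2.4,0,0,0,0,0],[-2.9,2.4,0,0,0,0,0],[-2.9,2.4,0,0,0,0,0],[0,0,0,0,0,0,0]]]'
```

```text
time: 4.42
ee_pos: [0.2537, 0.3876, 0.2287]
tcp_rot: [-179.9, 0.1, 91.9]
wrist_force: [0.7, 0.9, 0.7]
opening: -0.0003
time: 4.83
ee_pos: [0.3837, 0.2399, 0.2297]
tcp_rot: [179.9, -0.0, 93.4]
wrist_force: [0.2, 1.2, 0.0]
opening: 0.0001
time: 5.25
ee_pos: [0.4941, 0.1191, 0.2302]
tcp_rot: [179.8, -0.0, 94.4]
wrist_force: [0.6, 1.0, 0.5]
opening: -0.0001
```

```bash
python3 -m pendant '[[[0,0,0,0,0,-0.12,0],[-3,-0.1,0,0,0,-0.02,0],[-3.5,0,0,0,0,0,0],[0,0,3,0,0,0,0],[0,0,3,0,0,0,0]]]'
python3 -m pendant '[[[0,0,2.5,0,0,0,0],[0,0,2.5,0,0,0,0],[0,0,1.5,0,0,0,0],[0,0,0,0,0,0,0],[0,0,0,0,0,0,0]]]'
```

```text
time: 5.67
ee_pos: [0.5117, 0.0506, 0.1738]
tcp_rot: [179.3, 0.1, 103.8]
wrist_force: [-0.5, -0.4, -0.5]
opening: -0.0002
time: 6.08
ee_pos: [0.5096, 0.0496, 0.1008]
tcp_rot: [179.6, 0.0, 104.8]
wrist_force: [0.5, -1.3, 0.5]
opening: -0.0001
```

```bash
python3 - <<'E'
from h import *
a=save('top','t1');b=save('scene','s1')
x=cv2.resize(b[120:270,230:430],(800,600),interpolation=2);cv2.imwrite('pics/s1c.png',x[:,:,::-1])
E
```

```text
(no output)
```

View pics/s1c.png

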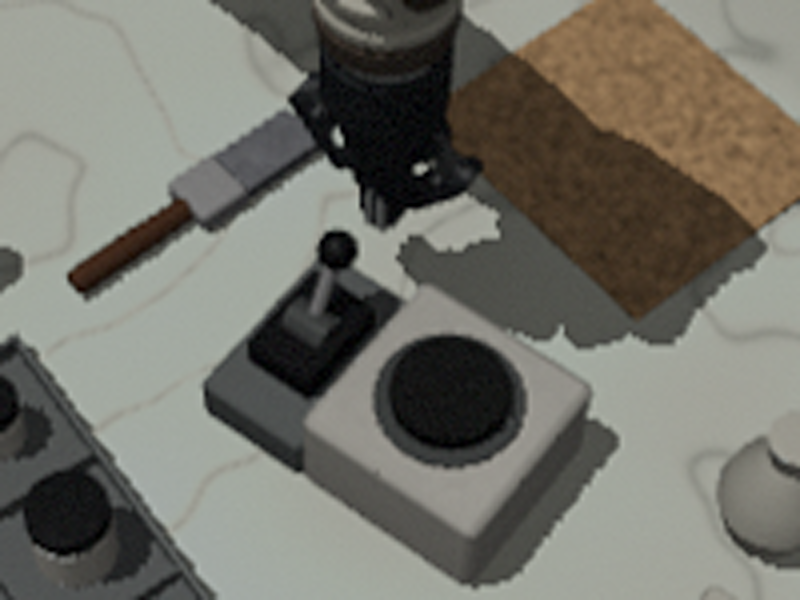

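The shut fingers at crop (378,210) are just on the +y side of the ball at (338,250), in line with its travel. Push.

```bash
python3 -m pendant '[[[-1.5,0,0,0,0,0.04,0],[-1.5,0,0,0,0,0,0],[-1.5,0,0,0,0,0,0],[-1.2,0,0,0,0,0,0],[0,0,0,0,0,0,0]]]'
python3 -m pendant '[[[-1,0,0,0,0,0,0],[-0.7,0,0,0,0,0,0],[-0.5,0,0,0,0,0,0],[0,0,0,0,0,0,0]]]'
```

```text
time: 6.6
ee_pos: [0.5269, -0.0055, 0.1098]
tcp_rot: [178.9, 0.0, 102.9]
wrist_force: [0.6, -0.6, -0.7]
opening: -0.0001
time: 6.93
ee_pos: [0.5319, -0.0237, 0.1114]
tcp_rot: [178.8, -0.6, 103.1]
wrist_force: [-1.4, 6.5, -0.2]
opening: -0.0002
```

```bash
python3 -m pendant '[[[-0.5,0,0.3,0,0,0,0],[-0.4,0,0,0,0,0,0],[0,0,0,0,0,0,0]]]'; python3 -m pendant '[[[2,0,0,0,0,0,0],[2,0,0,0,0,0,0],[0,0,-4,0,0,-0.05,72],[0,0,-4,0,0,0,72],[0,0,0,0,0,0,72]]]'
python3 - <<'E'
from h import *
a=save('top','t2');b=save('scene','s2')
x=cv2.resize(b[120:270,230:430],(800,600),interpolation=2);cv2.imwrite('pics/s2c.png',x[:,:,::-1])
E
```

```text
time: 7.18
ee_pos: [0.5333, -0.0231, 0.1111]
tcp_rot: [178.5, -1.8, 103.6]
wrist_force: [-0.1, 0.9, -0.4]
opening: 0.0003
time: 7.6
ee_pos: [0.5192, 0.0146, 0.1913]
tcp_rot: [178.9, -1.9, 106.7]
wrist_force: [1.4, -0.7, 1.2]
opening: 0.0361
```

View pics/s2c.png

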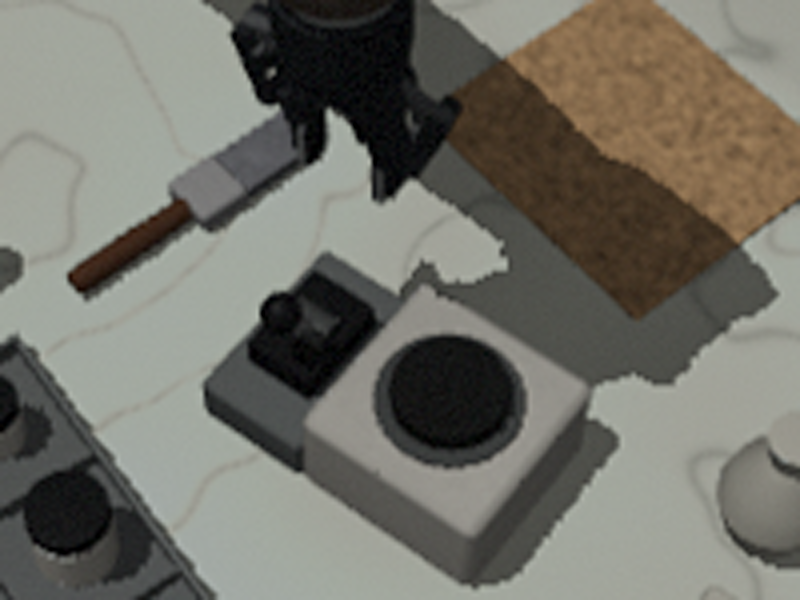

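The ball is now on the right, at crop (278,312), which is scene pixel (299.5,198). I check that against the "on" pose and add a planning helper.

```bash
cat >> h.py <<'E'
from scipy.spatial.transform import Rotation as R
def plan(x,y,z,yaw):
    o=bot.get_obs();A=R.from_euler('xyz',o['tcp_rot'],degrees=True);B=R.from_euler('xyz',[180,0,yaw],degrees=True)
    print('cm',(A.inv().apply(np.array([x,y,z])-o['ee_pos'])*100).round(2),'rot',(A.inv()*B).as_rotvec().round(3),'t',round(o['time'],2),'F',np.round(o['wrist_force'],1),'pos',o['ee_pos'].round(4),np.round(o['tcp_rot'],1),'open',round(o['opening'],4))
E
python3 - <<'E'
from h import *
for p in [(.527,-.049,.115)]: print(proj('top',p),proj('scene',p))
for c in('top','scene'): print(c,[(np.round(m['uv'],1),m['confidence']) for m in bot.mark_of(c,'switch_tip')])
plan(.5256,-.212,.20,95)
E
```

```text
[327.15843011 204.56986921] [299.07497603 197.8897501 ]
top []
scene [(array([301.1, 199.4]), 0.5)]
cm [-21.84  -5.67  -2.42] rot [ 0.008 -0.036  0.202] t 7.8 F [ 0.2  0.2 -0.1] pos [0.5176 0.0142 0.1842] [179.3  -2.  106.6] open 0.061
```

```bash
python3 -m pendant '[[[-3,-1,-1,0.008,-0.036,0.1,72],[-3,-1,-1,0,0,0.1,72],[-3,-0.5,0,0,0,0.1,72],[-3,-0.3,0,0,0,0.09,72],[0,0,0,0,0,0,72]]]'; python3 -c "
from h import *
plan(.5256,-.212,.12,85)"
```

```text
time: 8.22
ee_pos: [0.5043, -0.1131, 0.197]
tcp_rot: [-179.6, 0.1, 83.4]
wrist_force: [1.1, -0.1, -0.2]
opening: 0.0616
cm [-9.56  3.31  7.69] rot [-0.008  0.002 -0.028] t 8.22 F [ 1.1 -0.1 -0.2] pos [ 0.5043 -0.1131  0.197 ] [-1.796e+02  1.000e-01  8.340e+01] open 0.0616
```

```bash
python3 -m pendant '[[[-3.2,1.1,0,0,0,-0.028,78],[-3.2,1.1,0,0,0,0,78],[-3.2,1.1,2,0,0,0,78],[0,0,3,0,0,0,78],[0,0,2.5,0,0,0,78]]]'; python3 -m pendant '[[[0,0,0,0,0,0,78]]]'; python3 -c "
from h import *
plan(.5256,-.212,.025,85)"
```

```text
time: 8.63
ee_pos: [0.5281, -0.2184, 0.1192]
tcp_rot: [-179.7, 0.1, 85.0]
wrist_force: [-0.7, 0.3, 0.0]
opening: 0.0666
time: 8.72
ee_pos: [0.5257, -0.2183, 0.1129]
tcp_rot: [-179.2, -0.0, 85.0]
wrist_force: [-0.3, 0.8, -0.7]
opening: 0.0667
cm [0.62 0.06 8.79] rot [-0.014 -0.    -0.001] t 8.72 F [-0.3  0.8 -0.7] pos [ 0.5257 -0.2183  0.1129] [-179.2   -0.    85. ] open 0.0667
```

```bash
python3 -m pendant '[[[0.6,0,2,-0.014,0,0,78],[0,0,2,0,0,0,78],[0,0,1.5,0,0,0,78],[0,0,0,0,0,0,78],[0,0,0,0,0,0,78]]]'; python3 -c "
from h import *
plan(.5256,-.212,.025,85)"
```

```text
time: 9.13
ee_pos: [0.5241, -0.2103, 0.0555]
tcp_rot: [-179.7, -0.1, 85.1]
wrist_force: [-0.6, -1.0, -0.1]
opening: 0.0662
cm [-0.17  0.18  3.05] rot [-0.005 -0.002  0.001] t 9.13 F [-0.6 -1.  -0.1] pos [ 0.5241 -0.2103  0.0555] [-1.797e+02 -1.000e-01  8.510e+01] open 0.0662
```

```bash
python3 -m pendant '[[[-0.1,0.1,1.2,0,0,0,78],[0,0,1,0,0,0,78],[0,0,0.7,0,0,0,78],[0,0,0,0,0,0,78],[0,0,0,0,0,0,78]]]'; python3 -c "
from h import *
plan(.5256,-.212,.025,85)"
```

```text
time: 9.55
ee_pos: [0.5269, -0.2114, 0.0277]
tcp_rot: [-180.0, -0.0, 85.1]
wrist_force: [-0.2, -0.4, 0.2]
opening: 0.0668
cm [-0.07 -0.12  0.27] rot [-0.001 -0.001  0.002] t 9.55 F [-0.2 -0.4  0.2] pos [ 0.5269 -0.2114  0.0277] [-180.    -0.    85.1] open 0.0668
```

```bash
python3 -m pendant '[[[0,0,0,0,0,0,40],[0,0,0,0,0,0,40],[0,0,0,0,0,0,40],[0,0,0,0,0,0,40],[0,0,0,0,0,0,40]]]' 60; python3 -m pendant '[[[0,0,-1,0,0,0,30],[0,0,-1.5,0,0,0,30],[0,0,-2,0,0,0,30],[0,0,0,0,0,0,30]]]'; python3 -c "
from h import *
plan(.6255,-.15,.16,85)"
```

```text
time: 9.97
ee_pos: [0.5273, -0.2117, 0.0289]
tcp_rot: [180.0, -0.0, 85.1]
wrist_force: [0.6, 0.2, -2.3]
opening: 0.051
time: 10.3
ee_pos: [0.5262, -0.2113, 0.076]
tcp_rot: [-179.9, -0.1, 85.1]
wrist_force: [0.5, -0.1, -0.9]
opening: 0.0513
cm [ 6.96  9.35 -8.41] rot [-0.002 -0.001  0.002] t 10.3 F [ 0.5 -0.1 -0.9] pos [ 0.5262 -0.2113  0.076 ] [-1.799e+02 -1.000e-01  8.510e+01] open 0.0513
```

```bash
python3 -m pendant '[[[0,0,-3,0,0,0,30],[0,0.5,-3,0,0,0,30],[1.5,2.5,-1.5,0,0,0,30],[3,3,0,0,0,0,30],[3,2.5,0,0,0,0,30]]]'; python3 -m pendant '[[[3,0,0,0,0,0,30],[3,0,0,0,0,0,30],[0,0,0,0,0,0,30],[0,0,0,0,0,0,30]]]'; python3 -c "
from h import *
plan(.6255,.001,.16,85)"
```

```text
time: 10.72
ee_pos: [0.6159, -0.147, 0.1558]
tcp_rot: [-179.9, -0.0, 84.6]
wrist_force: [0.4, -0.1, -1.6]
opening: 0.0505
time: 11.05
ee_pos: [0.6269, -0.0795, 0.154]
tcp_rot: [-179.9, -0.1, 84.9]
wrist_force: [-0.3, -0.4, -0.9]
opening: 0.0511
cm [ 8.01 -0.86 -0.59] rot [-0.001 -0.002 -0.002] t 11.05 F [-0.3 -0.4 -0.9] pos [ 0.6269 -0.0795  0.154 ] [-1.799e+02 -1.000e-01  8.490e+01] open 0.0511
```

```bash
python3 -m pendant '[[[2.5,-0.2,0,0,0,0,30],[2.5,-0.2,0,0,0,0,30],[2,-0.2,0,0,0,0,30],[0.5,0,0,0,0,0,30],[0,0,0,0,0,0,30]]]'; python3 -c "
from h import *
plan(.6255,.001,.125,85)
save('top','t3');b=save('scene','s3')
x=cv2.resize(b[120:270,230:430],(800,600),interpolation=2);cv2.imwrite('pics/s3c.png',x[:,:,::-1])"
```

```text
time: 11.47
ee_pos: [0.6269, -0.005, 0.1529]
tcp_rot: [-179.9, -0.0, 84.7]
wrist_force: [-0.3, 0.1, -2.2]
opening: 0.0507
cm [ 0.58 -0.19  2.79] rot [-0.002 -0.001 -0.005] t 11.47 F [-0.3  0.1 -2.2] pos [ 0.6269 -0.005   0.1529] [-179.9   -0.    84.7] open 0.0507
```

View pics/s3c.png

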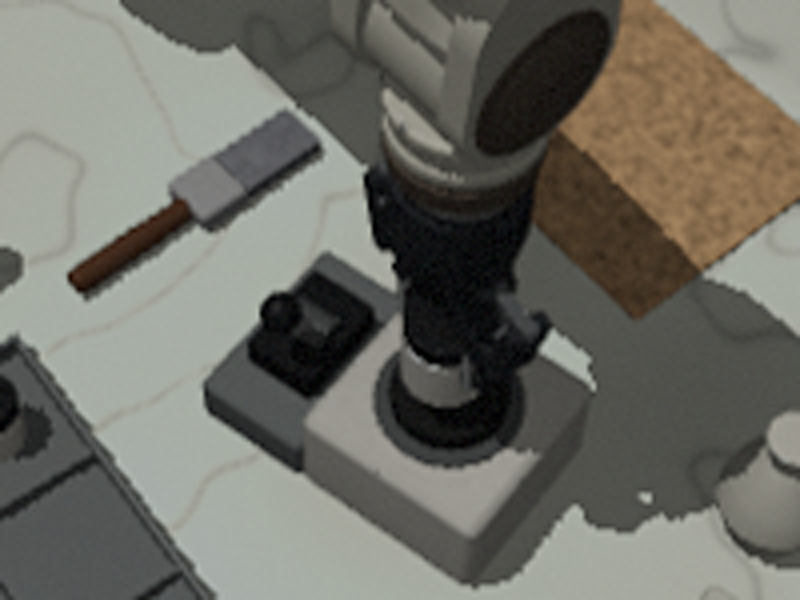

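Jar_a is held upright over the pad, with its bottom at about crop (440,385). Now press.

```bash
python3 -m pendant '[[[0.5,-0.1,0.9,0,0,0,30],[0,0,0.9,0,0,0,30],[0,0,0.6,0,0,0,30],[0,0,0.5,0,0,0,30],[0,0,0,0,0,0,30]]]'; python3 -c "
from h import *
plan(.6255,.001,.114,85)"
```

```text
time: 11.98
ee_pos: [0.6263, -0.0049, 0.1204]
tcp_rot: [-179.9, 0.0, 84.4]
wrist_force: [0.9, 1.7, 2.1]
opening: 0.0507
cm [ 0.58 -0.14  0.64] rot [-0.002  0.    -0.011] t 11.98 F [0.9 1.7 2.1] pos [ 0.6263 -0.0049  0.1204] [-179.9    0.    84.4] open 0.0507
```

```bash
python3 -m pendant '[[[0,0,-0.8,0,0,0,30],[0.5,0,-0.2,0,0,0,30],[0.3,0,0,0,0,0,30],[0,0,0,0,0,0,30],[0,0,0,0,0,0,30]]]'; python3 -c "
from h import *
plan(.6255,.001,.114,85)"
```

```text
time: 12.4
ee_pos: [0.6272, 0.0032, 0.1318]
tcp_rot: [-179.9, 0.0, 84.3]
wrist_force: [0.9, -0.3, -2.4]
opening: 0.0509
cm [-0.24 -0.14  1.78] rot [-0.002  0.    -0.012] t 12.4 F [ 0.9 -0.3 -2.4] pos [0.6272 0.0032 0.1318] [-179.9    0.    84.3] open 0.0509
```

```bash
python3 -m pendant '[[[-0.2,-0.1,0.7,0,0,0,30],[0,0,0.6,0,0,0,30],[0,0,0.4,0,0,0,30],[0,0,0.4,0,0,0,30],[0,0,0.3,0,0,0,30]]]';python3 -m pendant '[[[0,0,0.2,0,0,0,30],[0,0,0.2,0,0,0,30]]]'; python3 -c "
from h import *
plan(.6255,.001,.114,85)"
```

```text
time: 12.82
ee_pos: [0.6268, 0.0015, 0.1129]
tcp_rot: [179.7, -0.0, 84.4]
wrist_force: [-13.8, 0.3, 33.6]
opening: 0.051
time: 12.98
ee_pos: [0.6265, 0.0015, 0.1132]
tcp_rot: [179.5, -0.1, 84.4]
wrist_force: [-4.0, 0.3, 12.0]
opening: 0.0508
cm [-0.06 -0.1  -0.08] rot [ 0.009 -0.001 -0.011] t 12.98 F [-4.   0.3 12. ] pos [0.6265 0.0015 0.1132] [ 1.795e+02 -1.000e-01  8.440e+01] open 0.0508
```

```bash
for i in 1; do python3 -m pendant '[[[0,0,0.25,0,0,0,30],[0,0,0.25,0,0,0,30],[0,0,0.25,0,0,0,30],[0,0,0.25,0,0,0,30],[0,0,0.25,0,0,0,30]]]'; done
python3 -c "
from h import *
b=save('scene','s4')
x=cv2.resize(b[120:270,230:430],(800,600),interpolation=2);cv2.imwrite('pics/s4c.png',x[:,:,::-1])"
```

```text
time: 13.4
ee_pos: [0.6263, 0.0014, 0.1133]
tcp_rot: [178.9, -0.2, 84.4]
wrist_force: [-7.1, -0.2, 18.2]
opening: 0.0508
```

```bash
python3 -m pendant '[[[0,0,0.25,0.02,0,0,30],[0,0,0.25,0.01,0,0,30],[0,0,0.25,0.01,0,0,30],[0,0,0.25,0.01,0,0,30],[0,0,0.25,0.01,0,0,30]]]'; python3 -m pendant '[[[0,0,0.25,0,0,0,30],[0,0,0.25,0,0,0,30],[0,0,0.25,0,0,0,30],[0,0,0.25,0,0,0,30],[0,0,0.25,0,0,0,30]]]'; python3 -c "
from h import *
plan(.6255,.001,.16,85)"
```

```text
time: 13.87
ee_pos: [0.6275, 0.0013, 0.1133]
tcp_rot: [-178.5, -0.3, 84.4]
wrist_force: [-6.7, 0.2, 18.0]
opening: 0.0509
time: 14.28
ee_pos: [0.6273, 0.0014, 0.1132]
tcp_rot: [-179.1, -0.4, 84.3]
wrist_force: [-7.8, 0.8, 17.1]
opening: 0.0508
cm [-0.02 -0.25 -4.68] rot [-0.016 -0.007 -0.011] t 14.28 F [-7.8  0.8 17.1] pos [0.6273 0.0014 0.1132] [-179.1   -0.4   84.3] open 0.0508
```

```bash
python3 -m pendant '[[[0,0,-2,-0.016,-0.007,0,30],[0,0,-1.5,0,0,0,30],[2.5,-0.5,0,0,0,0,30],[3,-0.5,0,0,0,0,30],[3,-0.5,0,0,0,0,30]]]'; python3 -m pendant '[[[3.2,-0.5,0,0,0,0,30],[3.2,-0.5,0,0,0,0,30],[3.2,-0.5,0,0,0,0,30],[3,-0.5,0,0,0,0,30],[3,0,0,0,0,0,30]]]';python3 -m pendant '[[[2,0,0,0,0,0,30],[0,0,0,0,0,0,30]]]'; python3 -c "
from h import *
plan(.575,.31,.06,85)"
```

```text
time: 14.7
ee_pos: [0.6217, 0.0838, 0.153]
tcp_rot: [179.6, 0.1, 83.9]
wrist_force: [-0.3, 0.9, -1.7]
opening: 0.0507
time: 15.12
ee_pos: [0.6172, 0.2472, 0.1559]
tcp_rot: [179.4, 0.1, 83.7]
wrist_force: [0.4, -0.7, -1.5]
opening: 0.0504
time: 15.28
ee_pos: [0.6185, 0.2737, 0.1558]
tcp_rot: [179.4, 0.1, 84.0]
wrist_force: [1.2, 0.6, -1.6]
opening: 0.0508
cm [ 3.17 -4.81  9.53] rot [ 0.011  0.001 -0.018] t 15.28 F [ 1.2  0.6 -1.6] pos [0.6185 0.2737 0.1558] [1.794e+02 1.000e-01 8.400e+01] open 0.0508
```

```bash
python3 -m pendant '[[[1,-1.6,2,0.011,0,-0.018,30],[1,-1.6,2.5,0,0,0,30],[1,-1.4,2.5,0,0,0,30],[0,0,2,0,0,0,30],[0,0,0,0,0,0,30]]]'; python3 -m pendant '[[[0,0,0,0,0,0,30]]]'; python3 -c "
from h import *
plan(.575,.31,.031,85)"
```

```text
time: 15.7
ee_pos: [0.5751, 0.3093, 0.0649]
tcp_rot: [179.7, 0.0, 85.1]
wrist_force: [-0.6, -0.4, -2.9]
opening: 0.0507
time: 15.78
ee_pos: [0.5746, 0.3089, 0.0651]
tcp_rot: [179.7, 0.1, 85.2]
wrist_force: [0.7, 0.4, -1.6]
opening: 0.0509
cm [0.12 0.01 3.41] rot [0.005 0.001 0.003] t 15.78 F [ 0.7  0.4 -1.6] pos [0.5746 0.3089 0.0651] [1.797e+02 1.000e-01 8.520e+01] open 0.0509
```

```bash
python3 -m pendant '[[[0,0,1,0.005,0,0,30],[0,0,1,0,0,0,30],[0,0,0.8,0,0,0,30],[0,0,0.3,0,0,0,30],[0,0,0,0,0,0,30]]]'; python3 -c "
from h import *
plan(.575,.31,.030,85)"
```

```text
time: 16.2
ee_pos: [0.578, 0.3076, 0.036]
tcp_rot: [179.8, -0.1, 85.0]
wrist_force: [-0.2, -0.3, -1.5]
opening: 0.0507
cm [ 0.21 -0.33  0.59] rot [ 0.004 -0.001 -0.   ] t 16.2 F [-0.2 -0.3 -1.5] pos [0.578  0.3076 0.036 ] [ 1.798e+02 -1.000e-01  8.500e+01] open 0.0507
```

```bash
python3 -m pendant '[[[0,0,0.35,0,0,0,30],[0,0,0.3,0,0,0,30],[0,0,0.2,0,0,0,30],[0,0,0.1,0,0,0,30]]]'; python3 -c "
from h import *
plan(.575,.31,.030,85)"
```

```text
time: 16.53
ee_pos: [0.5791, 0.3076, 0.0293]
tcp_rot: [179.6, -0.2, 85.0]
wrist_force: [-3.7, -2.0, 4.8]
opening: 0.051
cm [ 0.2  -0.43 -0.07] rot [ 0.007 -0.003 -0.001] t 16.53 F [-3.7 -2.   4.8] pos [0.5791 0.3076 0.0293] [179.6  -0.2  85. ] open 0.051
```

Contact at 5 N. I release gently, rise and look.

```bash
python3 -m pendant '[[[0,0,0,0,0,0,66],[0,0,0,0,0,0,72],[0,0,0,0,0,0,78],[0,0,0,0,0,0,78],[0,0,-1.5,0,0,0,78]]]'; python3 -m pendant '[[[0,0,-3,0,0,0,78],[0,0,-3,0,0,0,78],[0,0,-3,0,0,0,78],[-3,0,-2,0,0,0,78],[-3,0,0,0,0,0,78]]]'; python3 -m pendant '[[[-3.5,0,0,0,0,0,78],[-3.5,0,0,0,0,0,78],[-3.5,0,0,0,0,0,78],[-3.5,0,0,0,0,0,78],[-3.5,0,0,0,0,0,78]]]'; python3 - <<'E'
from fit import *
np.set_printoptions(precision=1,suppress=True)
a=save('top','t5');b=save('scene','s5')
for n,p,z,r in (('A',(.577,.308),.066,.026),('B',(.417,-.3065),.059,.023),('C',(.428,-.204),.053,.020)):
    for c,im in(('top',a),('scene',b)): print(n,c,*fit(c,im,p,z,r,False,.02))
plan(.53,-.18,.17,85)
E
```

```text
time: 16.95
ee_pos: [0.5786, 0.3075, 0.0431]
tcp_rot: [179.7, -0.1, 85.0]
wrist_force: [0.1, -0.5, -0.6]
opening: 0.0669
time: 17.37
ee_pos: [0.5721, 0.2503, 0.1572]
tcp_rot: [179.7, -0.1, 85.3]
wrist_force: [0.2, -0.5, 1.1]
opening: 0.0667
time: 17.78
ee_pos: [0.5581, 0.0715, 0.1597]
tcp_rot: [179.3, -0.3, 85.6]
wrist_force: [0.4, 0.4, 0.3]
opening: 0.0666
A top [576.7 304.2  26. ] 33.852752685546875
A scene [581.  301.3  26. ] 36.46413040161133
B top [ 414.  -305.2   23. ] 25.167634963989258
B scene [ 420.3 -307.4   23. ] 33.72334289550781
C top [ 425.2 -203.5   20. ] 25.2264347076416
C scene [ 430.7 -204.5   20. ] 33.09602737426758
cm [-25.   -0.7  -1.1] rot [ 0. -0.  0.] t 17.88 F [ 0.5  0.5 -0.3] pos [0.6 0.1 0.2] [179.3  -0.2  85.3] open 0.0666
```

View pics/s5.png

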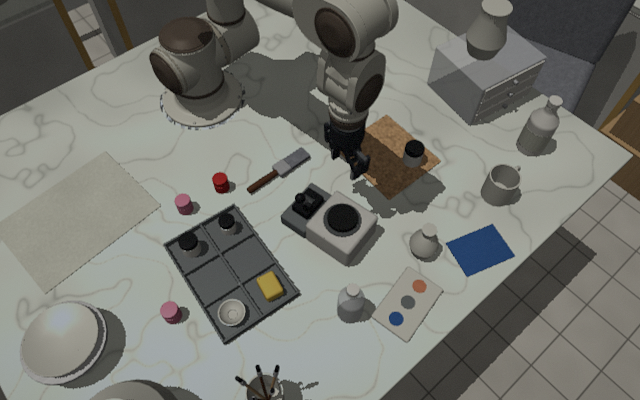

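Jar_a stands on the mat at (414,153), the lever is still on at (302,200), and B and C haven't moved. On to B.

```bash
python3 -m pendant '[[[-3.8,-0.2,-0.5,0,0,0,78],[-3.8,-0.2,0,0,0,0,78],[-3.8,-0.2,0,0,0,0,78],[-3.8,-0.5,0,0,0,0,76],[-3.8,-1,0,0,0,0,74]]]'; python3 -m pendant '[[[-3.5,-2.5,0,0,0,0,72],[-3.5,-2.5,0,0,0,0,72],[-3,-2.5,0,0,0,0,72],[-1.5,-2,0,0,0,0,72],[0,0,0,0,0,0,72]]]'; python3 -c "
from h import *
plan(.4172,-.3065,.09,85)"
```

```text
time: 18.3
ee_pos: [0.523, -0.1184, 0.1638]
tcp_rot: [179.2, -0.3, 85.8]
wrist_force: [0.2, -0.8, 1.1]
opening: 0.063
time: 18.72
ee_pos: [0.4176, -0.2308, 0.1612]
tcp_rot: [179.1, -0.3, 85.6]
wrist_force: [0.7, 0.0, -0.4]
opening: 0.0615
cm [-7.58  0.43  7.09] rot [ 0.016 -0.005  0.01 ] t 18.72 F [ 0.7  0.  -0.4] pos [ 0.4176 -0.2308  0.1612] [179.1  -0.3  85.6] open 0.0615
```

```bash
python3 -m pendant '[[[-2.5,0.2,0.5,0.016,-0.005,0.01,72],[-2.5,0.1,1.5,0,0,0,72],[-2,0.1,2,0,0,0,72],[0,0,2,0,0,0,72],[0,0,0,0,0,0,72]]]'; python3 -m pendant '[[[0,0,0,0,0,0,72]]]'; python3 -c "
from h import *
plan(.4172,-.3065,.027,85)"
```

```text
time: 19.13
ee_pos: [0.4182, -0.3041, 0.1019]
tcp_rot: [179.6, 0.2, 84.9]
wrist_force: [-1.2, 0.8, -0.6]
opening: 0.0613
time: 19.22
ee_pos: [0.4186, -0.3038, 0.1019]
tcp_rot: [179.7, 0.2, 84.9]
wrist_force: [-0.6, 0.4, 0.8]
opening: 0.0619
cm [-0.26 -0.16  7.49] rot [ 0.006  0.003 -0.001] t 19.22 F [-0.6  0.4  0.8] pos [ 0.4186 -0.3038  0.1019] [179.7   0.2  84.9] open 0.0619
```

```bash
python3 -m pendant '[[[-0.2,-0.1,1.5,0.006,0,0,72],[0,0,1.5,0,0,0,72],[0,0,1,0,0,0,72],[0,0,0,0,0,0,72],[0,0,0,0,0,0,72]]]'; python3 -c "
from h import *
plan(.4172,-.3065,.027,85)"
```

```text
time: 19.63
ee_pos: [0.4204, -0.3042, 0.0623]
tcp_rot: [179.8, 0.3, 85.2]
wrist_force: [-0.8, -0.7, 0.6]
opening: 0.0614
cm [-0.24 -0.31  3.53] rot [0.003 0.005 0.003] t 19.63 F [-0.8 -0.7  0.6] pos [ 0.4204 -0.3042  0.0623] [179.8   0.3  85.2] open 0.0614
```

```bash
python3 -m pendant '[[[-0.3,-0.4,0.3,0,0,0,72],[0,0,1.2,0,0,0,72],[0,0,1.1,0,0,0,72],[0,0,0.6,0,0,0,72],[0,0,0,0,0,0,72]]]'; python3 -c "
from h import *
plan(.4172,-.3065,.026,85)"
```

```text
time: 20.05
ee_pos: [0.4169, -0.3075, 0.0294]
tcp_rot: [179.7, 0.4, 85.2]
wrist_force: [-0.3, 0.7, 0.2]
opening: 0.0616
cm [0.11 0.02 0.33] rot [0.006 0.006 0.004] t 20.05 F [-0.3  0.7  0.2] pos [ 0.4169 -0.3075  0.0294] [179.7   0.4  85.2] open 0.0616
```

```bash
python3 -m pendant '[[[0,0,0.3,0,0,0,35],[0,0,0,0,0,0,35],[0,0,0,0,0,0,35],[0,0,0,0,0,0,25],[0,0,0,0,0,0,25]]]' 60; python3 -c "
from h import *
plan(.4172,-.3065,.15,85)"; python3 -m pendant '[[[0,0,-1,0,0,0,25],[0,0,-2,0,0,0,25],[0,0,-3,0,0,0,25],[0,0,-3,0,0,0,25],[0,0,-2,0,0,0,25]]]'; python3 -c "
from h import *
plan(.6255,-.18,.155,85)"
```

```text
time: 20.47
ee_pos: [0.4168, -0.3076, 0.0258]
tcp_rot: [179.7, 0.4, 85.2]
wrist_force: [-0.6, 0.0, -0.7]
opening: 0.0447
cm [  0.03   0.1  -12.42] rot [0.005 0.006 0.003] t 20.47 F [-0.6  0.  -0.7] pos [ 0.4168 -0.3076  0.0258] [179.7   0.4  85.2] open 0.0447
time: 20.88
ee_pos: [0.4135, -0.3048, 0.137]
tcp_rot: [-179.8, 0.1, 85.2]
wrist_force: [0.4, -0.8, 0.2]
opening: 0.0445
cm [14.21 20.07 -1.87] rot [-0.003  0.001  0.003] t 20.88 F [ 0.4 -0.8  0.2] pos [ 0.4135 -0.3048  0.137 ] [-1.798e+02  1.000e-01  8.520e+01] open 0.0445
```

```bash
python3 -m pendant '[[[1.5,3,-1,0,0,0,25],[2,3.3,-0.5,0,0,0,25],[2,3.3,0,0,0,0,25],[2,3.3,0,0,0,0,25],[2,3.3,0,0,0,0,25]]]';  python3 -m pendant '[[[3,2,0,0,0,0,25],[3,0,0,0,0,0,25],[0,0,0,0,0,0,25]]]'; python3 -c "
from h import *
plan(.6255,.001,.15,85)"
```

```text
time: 21.3
ee_pos: [0.5865, -0.2261, 0.167]
tcp_rot: [179.4, 0.5, 84.6]
wrist_force: [-1.0, -0.9, -0.8]
opening: 0.0444
time: 21.55
ee_pos: [0.6191, -0.1623, 0.1673]
tcp_rot: [179.3, 0.5, 84.8]
wrist_force: [-0.3, 0.8, -0.9]
opening: 0.0446
cm [16.33 -0.86  1.59] rot [ 0.013  0.008 -0.004] t 21.55 F [-0.3  0.8 -0.9] pos [ 0.6191 -0.1623  0.1673] [179.3   0.5  84.8] open 0.0446
```

```bash
python3 -m pendant '[[[3,-0.1,0,0.013,0.008,0,25],[3.3,-0.2,0,0,0,0,25],[3.3,-0.2,0.3,0,0,0,25],[3,-0.1,0.3,0,0,0,25],[2,0,0.3,0,0,0,25]]]';  python3 -m pendant '[[[0,0,0,0,0,0,25],[0,0,0,0,0,0,25]]]'; python3 -c "
from h import *
plan(.6255,.001,.13,85)"
```

```text
time: 21.97
ee_pos: [0.627, -0.0129, 0.1614]
tcp_rot: [179.9, 0.0, 84.6]
wrist_force: [0.2, 0.1, -1.4]
opening: 0.0447
time: 22.13
ee_pos: [0.6267, -0.0086, 0.1622]
tcp_rot: [179.9, 0.0, 84.9]
wrist_force: [-0.3, -0.5, -1.1]
opening: 0.0446
cm [ 0.95 -0.21  3.22] rot [ 0.001  0.    -0.001] t 22.13 F [-0.3 -0.5 -1.1] pos [ 0.6267 -0.0086  0.1622] [179.9   0.   84.9] open 0.0446
```

```bash
python3 -m pendant '[[[0.9,-0.1,0.3,0,0,0,25],[0.2,0,1,0,0,0,25],[0,0,1,0,0,0,25],[0,0,0.5,0,0,0,25],[0,0,0,0,0,0,25]]]'; python3 -c "
from h import *
plan(.6255,.001,.111,85)"
```

```text
time: 22.55
ee_pos: [0.6268, 0.0004, 0.1326]
tcp_rot: [179.9, 0.0, 84.8]
wrist_force: [0.1, -1.1, -1.3]
opening: 0.0448
cm [ 0.05 -0.14  2.16] rot [ 0.002  0.001 -0.004] t 22.55 F [ 0.1 -1.1 -1.3] pos [6.268e-01 4.000e-04 1.326e-01] [179.9   0.   84.8] open 0.0448
```

```bash
python3 -m pendant '[[[0,-0.1,0.7,0,0,0,25],[0,0,0.6,0,0,0,25],[0,0,0.5,0,0,0,25],[0,0,0.4,0,0,0,25],[0,0,0.3,0.005,0,0,25]]]';python3 -m pendant '[[[0,0,0.25,0.005,0,0,25],[0,0,0.25,0.005,0,0,25],[0,0,0.25,0.005,0,0,25]]]'; python3 -c "
from h import *
plan(.6255,.001,.111,85)"
```

```text
time: 22.97
ee_pos: [0.6261, -0.0007, 0.1102]
tcp_rot: [179.9, -0.1, 84.7]
wrist_force: [-12.9, 0.9, 37.1]
opening: 0.0448
time: 23.22
ee_pos: [0.6263, -0.0007, 0.1105]
tcp_rot: [-179.7, -0.1, 84.7]
wrist_force: [-6.6, 1.2, 16.5]
opening: 0.0447
cm [ 0.17 -0.1  -0.05] rot [-0.006 -0.002 -0.006] t 23.22 F [-6.6  1.2 16.5] pos [ 0.6263 -0.0007  0.1105] [-1.797e+02 -1.000e-01  8.470e+01] open 0.0447
```

```bash
python3 -m pendant '[[[0,0,0.25,0.003,0,0,25],[0,0,0.25,0.003,0,0,25],[0,0,0.25,0.003,0,0,25],[0,0,0.25,0.003,0,0,25],[0,0,0.25,0.003,0,0,25]]]';python3 -m pendant '[[[0,0,0.25,0.005,0,0,25],[0,0,0.25,0.003,0,0,25],[0,0,0.25,0.003,0,0,25],[0,0,0.25,0.003,0,0,25],[0,0,0.25,0.003,0,0,25]]]';python3 -m pendant '[[[0,0,0.25,0.003,0,0,25],[0,0,0.25,0.003,0,0,25],[0,0,0.25,0.003,0,0,25]]]'; python3 -c "
from h import *
plan(.6255,.001,.151,85)"
```

```text
time: 23.63
ee_pos: [0.6264, -0.0008, 0.1106]
tcp_rot: [-179.4, -0.2, 84.7]
wrist_force: [-7.1, 1.0, 16.6]
opening: 0.0447
time: 24.05
ee_pos: [0.6266, -0.0008, 0.1107]
tcp_rot: [-179.1, -0.3, 84.6]
wrist_force: [-6.3, 1.2, 16.3]
opening: 0.0446
time: 24.3
ee_pos: [0.6266, -0.0008, 0.1107]
tcp_rot: [-179.0, -0.3, 84.6]
wrist_force: [-6.9, 0.2, 15.8]
opening: 0.0447
cm [ 0.19 -0.2  -4.03] rot [-0.018 -0.006 -0.006] t 24.3 F [-6.9  0.2 15.8] pos [ 0.6266 -0.0008  0.1107] [-179.    -0.3   84.6] open 0.0447
```

```bash
python3 -m pendant '[[[0,0,-2,-0.018,-0.006,0,25],[0,0,-1.5,0,0,0,25],[2.5,-0.8,0,0,0,0,25],[3,-1.2,0,0,0,0,25],[3,-1.4,0,0,0,0,25]]]'; python3 -m pendant '[[[3.2,-1.5,0,0,0,0,25],[3.2,-1.5,0,0,0,0,25],[3.2,-1.5,0,0,0,0,25],[3,-1.5,0,0,0,0,25],[3,-1.5,0,0,0,0,25]]]';python3 -m pendant '[[[2,-1.5,0,0,0,0,25],[0,0,0,0,0,0,25]]]'; python3 -c "
from h import *
plan(.46,.31,.06,85)"
```

```text
time: 24.72
ee_pos: [0.6032, 0.0832, 0.1513]
tcp_rot: [179.5, 0.1, 84.1]
wrist_force: [0.6, 0.7, -0.9]
opening: 0.0446
time: 25.13
ee_pos: [0.5428, 0.2517, 0.155]
tcp_rot: [179.0, 0.1, 83.9]
wrist_force: [-0.2, 0.1, -1.0]
opening: 0.0445
time: 25.3
ee_pos: [0.5274, 0.2792, 0.1563]
tcp_rot: [178.8, -0.0, 84.2]
wrist_force: [0.5, -0.0, -0.9]
opening: 0.0447
cm [ 2.38 -7.21  9.49] rot [ 0.02  -0.001 -0.014] t 25.3 F [ 0.5 -0.  -0.9] pos [0.5274 0.2792 0.1563] [178.8  -0.   84.2] open 0.0447
```

```bash
python3 -m pendant '[[[1,-2.4,0.5,0.02,0,-0.014,25],[1,-2.4,1,0,0,0,25],[0.4,-2.2,2,0,0,0,25],[0,0,2.5,0,0,0,25],[0,0,1.5,0,0,0,25]]]'; python3 -m pendant '[[[0,0,0,0,0,0,25],[0,0,0,0,0,0,25]]]'; python3 -c "
from h import *
plan(.46,.31,.029,85)"
```

```text
time: 25.72
ee_pos: [0.46, 0.3135, 0.086]
tcp_rot: [179.3, -0.4, 85.2]
wrist_force: [0.5, -0.8, -1.5]
opening: 0.0444
time: 25.88
ee_pos: [0.4587, 0.3125, 0.0843]
tcp_rot: [179.4, -0.3, 85.2]
wrist_force: [0.9, -0.5, -0.8]
opening: 0.0446
cm [-0.26  0.09  5.53] rot [ 0.01  -0.005  0.004] t 25.88 F [ 0.9 -0.5 -0.8] pos [0.4587 0.3125 0.0843] [179.4  -0.3  85.2] open 0.0446
```

```bash
python3 -m pendant '[[[-0.2,0.1,1.2,0.01,-0.005,0,25],[0,0,1.3,0,0,0,25],[0,0,1.1,0,0,0,25],[0,0,0.6,0,0,0,25],[0,0,0.3,0,0,0,25]]]'; python3 -m pendant '[[[0,0,0.1,0,0,0,25]]]'; python3 -c "
from h import *
plan(.46,.31,.027,85)"
```

```text
time: 26.3
ee_pos: [0.4631, 0.3103, 0.0394]
tcp_rot: [179.7, -0.2, 85.1]
wrist_force: [-0.7, -0.4, -1.3]
opening: 0.0445
time: 26.38
ee_pos: [0.4629, 0.3099, 0.0374]
tcp_rot: [179.8, -0.1, 85.1]
wrist_force: [-0.3, 0.5, -1.7]
opening: 0.0446
cm [-0.02 -0.29  1.04] rot [ 0.004 -0.002  0.001] t 26.38 F [-0.3  0.5 -1.7] pos [0.4629 0.3099 0.0374] [ 1.798e+02 -1.000e-01  8.510e+01] open 0.0446
```

```bash
python3 -m pendant '[[[0,0,0.5,0.004,0,0,25],[0,0,0.4,0,0,0,25],[0,0,0.3,0,0,0,25],[0,0,0.2,0,0,0,25]]]'; python3 -c "
from h import *
plan(.46,.31,.027,85)"
```

```text
time: 26.72
ee_pos: [0.4634, 0.3106, 0.0265]
tcp_rot: [179.9, -0.2, 85.1]
wrist_force: [-10.9, -7.5, 25.8]
opening: 0.0453
cm [-0.09 -0.34 -0.05] rot [ 0.001 -0.004  0.001] t 26.72 F [-10.9  -7.5  25.8] pos [0.4634 0.3106 0.0265] [179.9  -0.2  85.1] open 0.0453
```

```bash
python3 -m pendant '[[[0,0,0,0,0,0,25],[0,0,0,0,0,0,58],[0,0,0,0,0,0,64],[0,0,0,0,0,0,72],[0,0,-1,0,0,0,72]]]'; python3 -m pendant '[[[0,0,-2.5,0,0,0,72],[0,0,-3,0,0,0,72],[0,0,-3,0,0,0,72],[-3,1,-2,0,0,0,72],[-3,1,0,0,0,0,72]]]'; python3 -m pendant '[[[-3.5,0.5,0,0,0,0,72],[-3.5,0,0,0,0,0,72],[-3.5,0,0,0,0,0,72],[-3.5,0,0,0,0,0,72],[-3.5,0,0,0,0,0,72]]]'; python3 - <<'E'
from fit import *
np.set_printoptions(precision=1,suppress=True)
a=save('top','t6');b=save('scene','s6')
for n,p,z,r in (('A',(.577,.305),.066,.026),('B',(.463,.308),.060,.023),('C',(.428,-.204),.053,.020)):
    for c,im in(('top',a),('scene',b)): print(n,c,*fit(c,im,p,z,r,False,.02))
plan(.428,-.204,.17,85)
E
```

```text
time: 27.13
ee_pos: [0.4633, 0.3106, 0.0368]
tcp_rot: [179.9, -0.3, 85.1]
wrist_force: [0.1, -0.3, 0.5]
opening: 0.0614
time: 27.55
ee_pos: [0.4765, 0.2508, 0.148]
tcp_rot: [180.0, -0.2, 85.4]
wrist_force: [-0.0, -0.1, 0.6]
opening: 0.0614
time: 27.97
ee_pos: [0.4694, 0.0709, 0.153]
tcp_rot: [179.5, -0.4, 85.7]
wrist_force: [0.8, 0.3, 0.8]
opening: 0.0614
A top [576.9 303.6  26. ] 34.84846115112305
A scene [581.2 301.3  26. ] 36.330135345458984
B top [461.9 307.7  23. ] 38.26892852783203
B scene [467.  306.5  23. ] 36.72231674194336
C top [ 425.1 -203.7   20. ] 24.85431480407715
C scene [ 430.9 -204.5   20. ] 32.85734558105469
cm [-27.5  -1.9  -1.9] rot [ 0. -0.  0.] t 28.07 F [-0.3 -0.2 -0.8] pos [0.5 0.1 0.2] [179.5  -0.4  85.4] open 0.0614
```

View pics/s6.png

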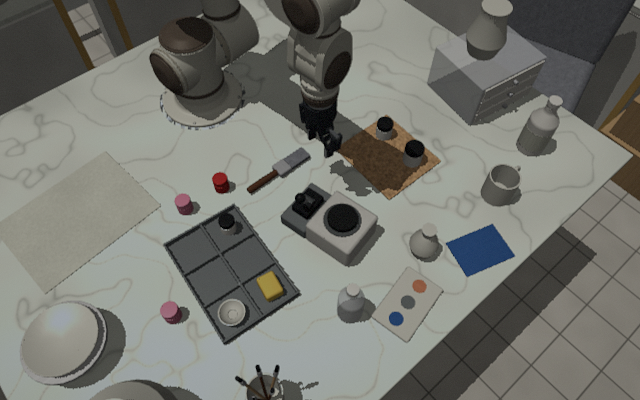

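Jar_b stands at (385,126) and jar_a at (414,152), both on the mat, and the lever is on. Now C.

```bash
python3 -m pendant '[[[-3.8,-0.2,-0.5,0.01,0,0,66],[-3.8,-0.2,0,0,0,0,66],[-3.8,-0.2,0,0,0,0,66],[-3.8,-0.3,0,0,0,0,66],[-3.8,-0.4,0,0,0,0,66]]]'; python3 -m pendant '[[[-2.5,-0.5,0.5,0,0,0,66],[-1.5,-0.3,1,0,0,0,66],[-0.5,0,1,0,0,0,66],[0,0,0,0,0,0,66],[0,0,0,0,0,0,66]]]'; python3 -c "
from h import *
plan(.428,-.2045,.06,85)"
```

```text
time: 28.48
ee_pos: [0.442, -0.1198, 0.1601]
tcp_rot: [179.9, -0.5, 86.0]
wrist_force: [1.3, 0.4, -0.0]
opening: 0.0565
time: 28.9
ee_pos: [0.4303, -0.1705, 0.1364]
tcp_rot: [179.7, -0.4, 85.6]
wrist_force: [0.3, -0.8, -0.7]
opening: 0.0567
cm [-3.47 -0.    7.62] rot [ 0.005 -0.007  0.01 ] t 28.9 F [ 0.3 -0.8 -0.7] pos [ 0.4303 -0.1705  0.1364] [179.7  -0.4  85.6] open 0.0567
```

```bash
python3 -m pendant '[[[-1.8,0,0.5,0.005,-0.007,0.01,66],[-1.5,0,1,0,0,0,66],[0,0,2,0,0,0,66],[0,0,2,0,0,0,66],[0,0,0,0,0,0,66]]]'; python3 -m pendant '[[[0,0,0,0,0,0,66]]]';python3 -c "
from h import *
plan(.428,-.2045,.027,85)"
```

```text
time: 29.32
ee_pos: [0.4318, -0.1991, 0.0832]
tcp_rot: [179.7, 0.0, 85.4]
wrist_force: [-0.5, 0.3, -0.5]
opening: 0.0565
time: 29.4
ee_pos: [0.4322, -0.1979, 0.0837]
tcp_rot: [179.7, -0.0, 85.5]
wrist_force: [0.2, 0.4, 0.8]
opening: 0.0562
cm [-0.69 -0.39  5.67] rot [ 0.005 -0.     0.009] t 29.4 F [0.2 0.4 0.8] pos [ 0.4322 -0.1979  0.0837] [179.7  -0.   85.5] open 0.0562
```

```bash
python3 -m pendant '[[[-0.7,-0.4,0.3,0.005,0,0.009,66],[0,-0.1,1,0,0,0,66],[0,0,0.8,0,0,0,66],[0,0,0,0,0,0,66],[0,0,0,0,0,0,66]]]'; python3 -c "
from h import *
plan(.428,-.2045,.025,85)"
```

```text
time: 29.82
ee_pos: [0.4284, -0.2037, 0.0647]
tcp_rot: [179.8, 0.1, 85.1]
wrist_force: [1.0, 0.3, 1.2]
opening: 0.0564
cm [-0.08 -0.05  3.97] rot [0.003 0.001 0.002] t 29.82 F [1.  0.3 1.2] pos [ 0.4284 -0.2037  0.0647] [1.798e+02 1.000e-01 8.510e+01] open 0.0564
```

```bash
python3 -m pendant '[[[0,0,1.2,0.003,0,0,66],[0,0,1.2,0,0,0,66],[0,0,0.8,0,0,0,66],[0,0,0.6,0,0,0,66],[0,0,0,0,0,0,66]]]'; python3 -c "
from h import *
plan(.428,-.2045,.025,85)"
```

```text
time: 30.23
ee_pos: [0.4284, -0.2038, 0.0228]
tcp_rot: [180.0, 0.1, 85.1]
wrist_force: [-0.1, 0.1, -0.1]
opening: 0.0564
cm [-0.08 -0.03 -0.22] rot [0.    0.001 0.002] t 30.23 F [-0.1  0.1 -0.1] pos [ 0.4284 -0.2038  0.0228] [1.80e+02 1.00e-01 8.51e+01] open 0.0564
```

```bash
python3 -m pendant '[[[0,0,0,0,0,0,35],[0,0,0,0,0,0,30],[0,0,0,0,0,0,25],[0,0,0,0,0,0,20],[0,0,0,0,0,0,20]]]' 60; python3 -c "
from h import *
plan(.428,-.2045,.15,85)"; python3 -m pendant '[[[0,0,-1,0,0,0,20],[0,0,-2,0,0,0,20],[0,0,-3,0,0,0,20],[0,0,-3,0,0,0,20],[0,0,-2,0,0,0,20]]]'; python3 -c "
from h import *
plan(.6255,-.16,.155,85)"
```

```text
time: 30.65
ee_pos: [0.4285, -0.2038, 0.023]
tcp_rot: [180.0, 0.1, 85.1]
wrist_force: [-0.1, 0.2, -1.2]
opening: 0.0387
cm [ -0.08  -0.04 -12.7 ] rot [0.    0.001 0.002] t 30.65 F [-0.1  0.2 -1.2] pos [ 0.4285 -0.2038  0.023 ] [1.80e+02 1.00e-01 8.51e+01] open 0.0387
time: 31.07
ee_pos: [0.4255, -0.2023, 0.135]
tcp_rot: [-179.5, -0.1, 85.1]
wrist_force: [1.0, -0.4, -0.2]
opening: 0.0386
cm [ 5.93 19.55 -2.15] rot [-0.008 -0.002  0.002] t 31.07 F [ 1.  -0.4 -0.2] pos [ 0.4255 -0.2023  0.135 ] [-1.795e+02 -1.000e-01  8.510e+01] open 0.0386
```

```bash
python3 -m pendant '[[[0,3,-1,0,0,0,20],[0,3.3,-0.5,0,0,0,20],[0,3.3,0,0,0,0,20],[0.5,3.3,0,0,0,0,20],[1.5,3.3,0,0,0,0,20]]]';  python3 -m pendant '[[[2.5,2,0,0,0,0,20],[3,0,0,0,0,0,20],[0,0,0,0,0,0,20]]]'; python3 -c "
from h import *
plan(.6255,.001,.15,85)"
```

```text
time: 31.48
ee_pos: [0.5926, -0.1995, 0.1651]
tcp_rot: [179.6, 0.2, 84.8]
wrist_force: [1.3, -0.5, -0.1]
opening: 0.0384
time: 31.73
ee_pos: [0.6244, -0.1435, 0.165]
tcp_rot: [179.5, 0.2, 84.8]
wrist_force: [-1.1, 0.0, -0.4]
opening: 0.0385
cm [14.41 -1.21  1.44] rot [ 0.009  0.003 -0.004] t 31.73 F [-1.1  0.  -0.4] pos [ 0.6244 -0.1435  0.165 ] [179.5   0.2  84.8] open 0.0385
```

```bash
python3 -m pendant '[[[2.8,-0.2,0,0.009,0.003,0,20],[3,-0.3,0,0,0,0,20],[3,-0.3,0.3,0,0,0,20],[2.5,-0.2,0.3,0,0,0,20],[1.5,0,0.3,0,0,0,20]]]';  python3 -m pendant '[[[0,0,0,0,0,0,20],[0,0,0,0,0,0,20]]]'; python3 -c "
from h import *
plan(.6255,.001,.13,85)"
```

```text
time: 32.15
ee_pos: [0.6263, -0.0124, 0.1591]
tcp_rot: [179.9, 0.1, 84.7]
wrist_force: [0.9, 0.0, -1.3]
opening: 0.0385
time: 32.32
ee_pos: [0.6259, -0.0093, 0.16]
tcp_rot: [179.9, 0.0, 84.9]
wrist_force: [-0.1, -0.2, 0.0]
opening: 0.0387
cm [ 1.02 -0.13  3.  ] rot [ 0.001  0.001 -0.002] t 32.32 F [-0.1 -0.2  0. ] pos [ 0.6259 -0.0093  0.16  ] [179.9   0.   84.9] open 0.0387
```

```bash
python3 -m pendant '[[[0.9,0,0.3,0,0,0,20],[0.2,0,1,0,0,0,20],[0,0,1,0,0,0,20],[0,0,0.5,0,0,0,20],[0,0,0,0,0,0,20]]]'; python3 -c "
from h import *
plan(.6255,.001,.108,85)"
```

```text
time: 32.73
ee_pos: [0.6271, -0.0006, 0.1305]
tcp_rot: [179.9, 0.1, 84.7]
wrist_force: [-0.0, 0.7, -1.2]
opening: 0.0386
cm [ 0.15 -0.18  2.25] rot [ 0.002  0.001 -0.005] t 32.73 F [-0.   0.7 -1.2] pos [ 6.271e-01 -6.000e-04  1.305e-01] [1.799e+02 1.000e-01 8.470e+01] open 0.0386
```

```bash
python3 -m pendant '[[[0.1,-0.1,0.7,0,0,0,20],[0,0,0.6,0,0,0,20],[0,0,0.5,0,0,0,20],[0,0,0.4,0,0,0,20],[0,0,0.3,0.005,0,0,20]]]';python3 -m pendant '[[[0,0,0.25,0.004,0,0,20],[0,0,0.25,0.004,0,0,20],[0,0,0.25,0.004,0,0,20]]]'; python3 -c "
from h import *
plan(.6255,.001,.108,85)"
```

```text
time: 33.15
ee_pos: [0.6265, -0.0007, 0.107]
tcp_rot: [179.9, 0.0, 84.6]
wrist_force: [-11.2, 0.1, 36.6]
opening: 0.0385
time: 33.4
ee_pos: [0.6265, -0.0007, 0.1072]
tcp_rot: [-179.7, -0.0, 84.6]
wrist_force: [-6.3, 0.9, 16.6]
opening: 0.0387
cm [ 0.15 -0.12 -0.08] rot [-0.004 -0.001 -0.006] t 33.4 F [-6.3  0.9 16.6] pos [ 0.6265 -0.0007  0.1072] [-179.7   -0.    84.6] open 0.0387
```

```bash
python3 -m pendant '[[[0,0,0.25,0.002,0,0,20],[0,0,0.25,0.002,0,0,20],[0,0,0.25,0.002,0,0,20],[0,0,0.25,0.002,0,0,20],[0,0,0.25,0.002,0,0,20]]]';python3 -m pendant '[[[0,0,0.25,0.002,0,0,20],[0,0,0.25,0.002,0,0,20],[0,0,0.25,0.002,0,0,20],[0,0,0.25,0.002,0,0,20],[0,0,0.25,0.002,0,0,20]]]';python3 -m pendant '[[[0,0,0.25,0,0,0,20],[0,0,0.25,0,0,0,20],[0,0,0.25,0,0,0,20]]]'; python3 -c "
from h import *
plan(.6255,.001,.151,85)"
```

```text
time: 33.82
ee_pos: [0.6265, -0.0006, 0.1072]
tcp_rot: [-179.8, -0.1, 84.6]
wrist_force: [-7.2, -0.2, 16.8]
opening: 0.0386
time: 34.23
ee_pos: [0.6265, -0.0007, 0.1072]
tcp_rot: [-179.8, -0.2, 84.7]
wrist_force: [-7.5, 0.3, 16.9]
opening: 0.0388
time: 34.48
ee_pos: [0.6264, -0.0006, 0.1072]
tcp_rot: [179.8, -0.3, 84.7]
wrist_force: [-6.8, 0.6, 16.5]
opening: 0.0391
cm [ 0.17 -0.09 -4.38] rot [ 0.003 -0.004 -0.006] t 34.48 F [-6.8  0.6 16.5] pos [ 6.264e-01 -6.000e-04  1.072e-01] [179.8  -0.3  84.7] open 0.0391
```

```bash
python3 -m pendant '[[[0,0,-2,0.003,-0.004,0,20],[0,0,-2,0,0,0,20],[2.5,-0.8,0,0,0,0,20],[3,-1.2,0,0,0,0,20],[3,-1.4,0,0,0,0,20]]]'; python3 -m pendant '[[[3,-1.5,0,0,0,0,20],[2.8,-1.5,0,0,0,0,20],[1,-1,0,0,0,0,20],[0,0,0,0,0,0,20],[0,0,0,0,0,0,20]]]'; python3 -c "
from h import *
plan(.52,.22,.06,85)"
```

```text
time: 34.9
ee_pos: [0.6018, 0.0837, 0.1494]
tcp_rot: [179.8, 0.0, 84.2]
wrist_force: [0.4, -0.5, -1.0]
opening: 0.0385
time: 35.32
ee_pos: [0.5656, 0.1627, 0.1484]
tcp_rot: [179.8, -0.0, 84.4]
wrist_force: [0.7, -0.9, -1.1]
opening: 0.0386
cm [ 5.26 -5.14  8.82] rot [ 0.004 -0.    -0.01 ] t 35.32 F [ 0.7 -0.9 -1.1] pos [0.5656 0.1627 0.1484] [179.8  -0.   84.4] open 0.0386
```

```bash
python3 -m pendant '[[[1.8,-1.8,0.5,0.004,0,-0.01,20],[1.8,-1.8,1,0,0,0,20],[1,-1.2,2,0,0,0,20],[0,0,2,0,0,0,20],[0,0,1,0,0,0,20]]]'; python3 -m pendant '[[[0,0,0,0,0,0,20],[0,0,0,0,0,0,20]]]'; python3 -c "
from h import *
plan(.52,.22,.024,85)"
```

```text
time: 35.73
ee_pos: [0.5254, 0.2098, 0.0835]
tcp_rot: [179.6, -0.1, 84.7]
wrist_force: [0.3, -0.4, -1.1]
opening: 0.0386
time: 35.9
ee_pos: [0.5253, 0.2075, 0.0812]
tcp_rot: [179.8, 0.0, 84.6]
wrist_force: [0.2, 0.3, -1.6]
opening: 0.039
cm [ 1.2  -0.67  5.72] rot [ 0.004  0.001 -0.007] t 35.9 F [ 0.2  0.3 -1.6] pos [0.5253 0.2075 0.0812] [179.8   0.   84.6] open 0.039
```

```bash
python3 -m pendant '[[[1.2,-0.6,0.8,0.004,0,-0.007,20],[0.4,0,1.3,0,0,0,20],[0,0,1.2,0,0,0,20],[0,0,0.6,0,0,0,20],[0,0,0.3,0,0,0,20]]]'; python3 -m pendant '[[[0,0,0,0,0,0,20]]]'; python3 -c "
from h import *
plan(.52,.22,.024,85)"
```

```text
time: 36.32
ee_pos: [0.5239, 0.224, 0.0386]
tcp_rot: [179.8, -0.1, 84.8]
wrist_force: [-0.5, 0.1, -0.9]
opening: 0.0383
time: 36.4
ee_pos: [0.5235, 0.2237, 0.0374]
tcp_rot: [179.9, -0.0, 84.8]
wrist_force: [0.2, -0.1, -1.3]
opening: 0.0384
cm [-0.4  -0.32  1.34] rot [ 0.002 -0.    -0.003] t 36.4 F [ 0.2 -0.1 -1.3] pos [0.5235 0.2237 0.0374] [179.9  -0.   84.8] open 0.0384
```

```bash
python3 -m pendant '[[[0,0,0.5,0,0,0,20],[0,0,0.4,0,0,0,20],[0,0,0.3,0,0,0,20],[0,0,0.15,0,0,0,20]]]'; python3 -c "
from h import *
plan(.52,.22,.024,85)"
```

```text
time: 36.73
ee_pos: [0.5241, 0.2235, 0.0235]
tcp_rot: [179.8, -0.0, 84.8]
wrist_force: [-0.1, 0.7, -0.3]
opening: 0.0384
cm [-0.38 -0.37 -0.06] rot [ 0.003 -0.001 -0.003] t 36.73 F [-0.1  0.7 -0.3] pos [0.5241 0.2235 0.0235] [179.8  -0.   84.8] open 0.0384
```

```bash
python3 -m pendant '[[[0,0,0.1,0,0,0,20],[0,0,0.1,0,0,0,20]]]'; python3 -m pendant '[[[0,0,0,0,0,0,20],[0,0,0,0,0,0,50],[0,0,0,0,0,0,56],[0,0,0,0,0,0,64],[0,0,-1,0,0,0,66]]]'; python3 -m pendant '[[[0,0,-2.5,0,0,0,66],[0,0,-3,0,0,0,66],[0,0,-3,0,0,0,66],[0,0,-2,0,0,0,66],[-2,-1,0,0,0,0,66]]]'; python3 -m pendant '[[[-3,-1,0,0,0,0,66],[-3.3,-1,0,0,0,0,50],[-3.5,0,0,0,0,0,30],[-3.5,0,0,0,0,0,0],[0,0,0,0,0,0,0]]]';  python3 - <<'E'
from fit import *
np.set_printoptions(precision=1,suppress=True)
a=save('top','t7');b=save('scene','s7')
for n,p,z,r in (('A',(.577,.305),.066,.026),('B',(.463,.308),.060,.023),('C',(.524,.222),.054,.020)):
    for c,im in(('top',a),('scene',b)): print(n,c,*fit(c,im,p,z,r,False,.02))
np.set_printoptions(precision=3)
plan(.53,-.11,.17,102)
E
```

```text
time: 36.9
ee_pos: [0.5241, 0.2235, 0.0233]
tcp_rot: [179.8, -0.1, 84.8]
wrist_force: [-4.3, -1.3, 9.1]
opening: 0.0387
time: 37.32
ee_pos: [0.5238, 0.2233, 0.033]
tcp_rot: [179.8, -0.1, 84.8]
wrist_force: [-1.3, -0.1, -0.5]
opening: 0.0561
time: 37.73
ee_pos: [0.5118, 0.2054, 0.1452]
tcp_rot: [179.8, -0.1, 84.9]
wrist_force: [0.3, -0.4, 0.7]
opening: 0.0565
time: 38.15
ee_pos: [0.4785, 0.0703, 0.1517]
tcp_rot: [179.4, -0.2, 85.1]
wrist_force: [0.4, 0.2, 0.0]
opening: 0.0079
A top [577.3 304.   26. ] 34.27169418334961
A scene [581.3 301.5  26. ] 36.3856086730957
B top [462.2 307.4  23. ] 38.640716552734375
B scene [467.4 306.5  23. ] 36.59459686279297
C top [533.5 209.9  20. ] 8.156700134277344
C scene [527.2 218.1  20. ] 29.996368408203125
cm [-17.83   6.62  -1.85] rot [ 0.012 -0.003 -0.294] t 38.25 F [0.1 0.3 0.5] pos [0.479 0.073 0.152] [179.3  -0.3  85.1] open 0.0001
```

View pics/s7.png

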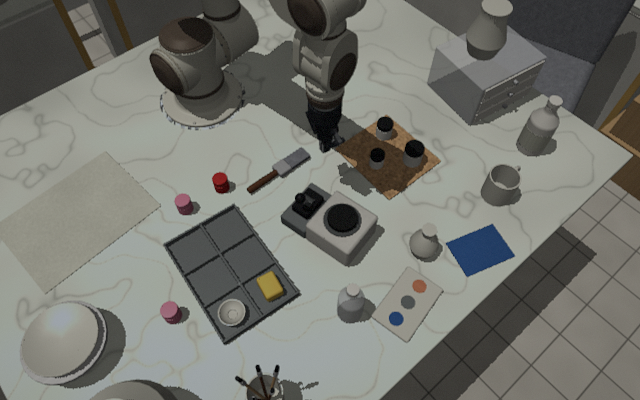

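All three jars stand upright on the mat, at (385,126), (414,152) and (377,157). The basket holds no more jars. Now the lever goes back, pushed from its -y side.

```bash
python3 -m pendant '[[[0,0,-1.5,0.012,-0.003,-0.1,0],[0,0,-1,0,0,-0.1,0],[0,0,0,0,0,-0.09,0],[0,0,0,0,0,0,0]]]'; python3 -c "
from h import *
plan(.539,-.096,.17,102)"
```

```text
time: 38.58
ee_pos: [0.4795, 0.076, 0.1787]
tcp_rot: [180.0, -0.1, 102.5]
wrist_force: [-0.2, -0.2, -0.4]
opening: -0.0004
cm [-18.09   2.08   0.83] rot [ 0.    -0.002  0.009] t 38.58 F [-0.2 -0.2 -0.4] pos [0.4795 0.076  0.1787] [ 1.800e+02 -1.000e-01  1.025e+02] open -0.0004
```

```bash
python3 -m pendant '[[[-3,0.4,0,0,0,0,0],[-3.3,0.4,0,0,0,0,0],[-3.3,0.4,0,0,0,0,0],[-3.3,0.4,0,0,0,0,0],[-2.5,0.2,0,0,0,0,0]]]'; python3 -m pendant '[[[0,0,0,0,0,0,0],[0,0,0,0,0,0,0]]]'; python3 -c "
from h import *
plan(.539,-.096,.11,102)"
```

```text
time: 39.0
ee_pos: [0.5329, -0.0663, 0.1789]
tcp_rot: [179.9, -0.2, 102.5]
wrist_force: [1.0, -0.2, 0.4]
opening: 0.0004
time: 39.17
ee_pos: [0.5344, -0.069, 0.1778]
tcp_rot: [180.0, -0.2, 102.0]
wrist_force: [-0.6, 0.0, 0.3]
opening: -0.0002
cm [-2.76 -0.11  6.77] rot [ 0.001 -0.004 -0.   ] t 39.17 F [-0.6  0.   0.3] pos [ 0.5344 -0.069   0.1778] [180.   -0.2 102. ] open -0.0002
```

```bash
python3 -m pendant '[[[-2.6,0,0,0,0,0,0],[-0.5,0,0,0,0,0,0],[0,0,2,0,0,0,0],[0,0,2.5,0,0,0,0],[0,0,2,0,0,0,0]]]'; python3 -m pendant '[[[0,0,0.3,0,0,0,0],[0,0,0,0,0,0,0]]]'; python3 -c "
from h import *
plan(.539,-.096,.103,102)"
```

```text
time: 39.58
ee_pos: [0.544, -0.0946, 0.1152]
tcp_rot: [179.6, -0.2, 101.7]
wrist_force: [0.1, 0.6, -0.3]
opening: 0.0002
time: 39.75
ee_pos: [0.5421, -0.0916, 0.1082]
tcp_rot: [179.9, -0.3, 101.7]
wrist_force: [-0.1, -0.0, 0.4]
opening: 0.0002
cm [-0.37 -0.4   0.52] rot [ 0.002 -0.006 -0.005] t 39.75 F [-0.1 -0.   0.4] pos [ 0.5421 -0.0916  0.1082] [179.9  -0.3 101.7] open 0.0002
```

```bash
python3 -m pendant '[[[1.5,-0.2,0.4,0,0,0,0],[1.5,-0.1,0.2,0,0,0,0],[1.5,0,0.2,0,0,0,0],[1.2,0,0.2,0,0,0,0],[0,0,0,0,0,0,0]]]'
python3 -m pendant '[[[1,0,0.1,0,0,0,0],[0.7,0,0.1,0,0,0,0],[0.5,0,0,0,0,0,0],[0.4,0,0,0,0,0,0]]]'; python3 -c "
from h import *
o=bot.get_obs()['ee_pos']-[.523,-.021,0];print('ym',o[:2]@[-.214,.977])"
```

```text
time: 40.17
ee_pos: [0.5288, -0.0321, 0.1042]
tcp_rot: [179.6, -0.1, 101.6]
wrist_force: [0.4, -0.1, 0.3]
opening: -0.0002
time: 40.5
ee_pos: [0.5257, -0.013, 0.104]
tcp_rot: [179.5, 1.1, 101.3]
wrist_force: [5.6, -35.2, -4.4]
opening: 0.0002
ym 0.0072710480229866295
```

```bash
python3 -m pendant '[[[0,0,0,0,0,0,0],[-2,0,0,0,0,0,0],[-2.5,0,0,0,0,0,0],[0,0,-3,0,0,0,0],[0,0,-3.5,0,0,0,0]]]'; python3 -m pendant '[[[-2,-1,-3.5,0,0,0,0],[-3,-2,-2,0,0,0,0],[-3,-2,0,0,0,0,0],[-3,-2,0,0,0,0,0],[0,0,0,0,0,0,0]]]'; python3 - <<'E'
from fit import *
np.set_printoptions(precision=1,suppress=True)
a=save('top','t8');b=save('scene','s8')
for n,p,z,r in (('A',(.577,.305),.066,.026),('B',(.463,.308),.060,.023),('C',(.524,.222),.054,.020)):
    for c,im in(('top',a),('scene',b)): print(n,c,*fit(c,im,p,z,r,False,.02))
for c in('top','scene'): print(c,[(np.round(m['uv'],1),m['confidence']) for m in bot.mark_of(c,'switch_tip')], proj(c,(.515,.007,.115)))
A=cv2.resize(b[90:270,210:450],(800,600),interpolation=2);cv2.imwrite('pics/s8c.png',A[:,:,::-1])
E
```

```text
time: 40.92
ee_pos: [0.5314, -0.0584, 0.1649]
tcp_rot: [-179.8, 1.2, 101.2]
wrist_force: [1.0, 0.8, 1.0]
opening: -0.0003
time: 41.33
ee_pos: [0.4849, -0.1816, 0.2331]
tcp_rot: [179.6, 1.4, 101.4]
wrist_force: [-0.3, -0.1, -0.5]
opening: 0.0001
A top [577.2 303.5  26. ] 38.546424865722656
A scene [581.8 301.8  26. ] 37.31448745727539
B top [462.8 307.5  23. ] 38.82863235473633
B scene [467.4 306.5  23. ] 36.8034782409668
C top [521.7 221.6  20. ] 39.39787673950195
C scene [527.3 219.2  20. ] 38.50482177734375
top [(array([310.9, 209.2]), 0.43)] [308.3 210.1]
scene [(array([313.9, 181.5]), 0.44)] [313.7 182.1]
```

View pics/s8c.png

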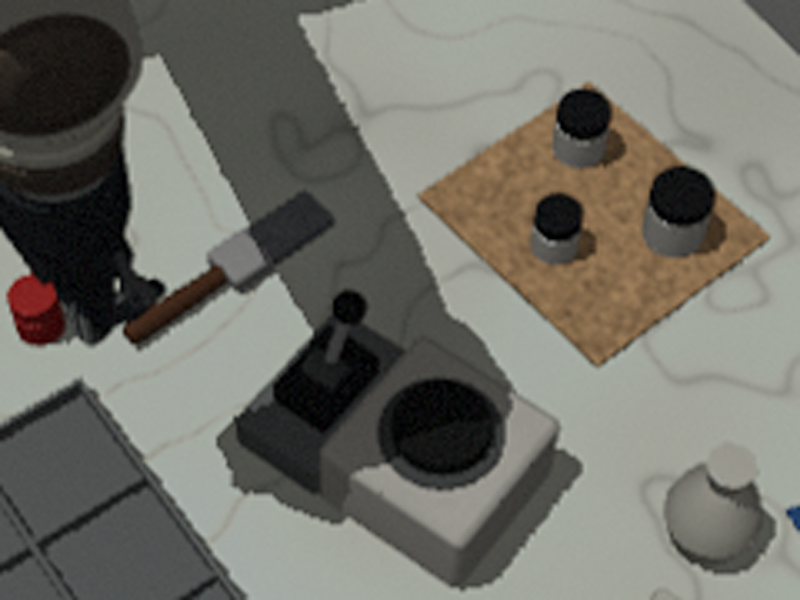

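View pics/t8.png

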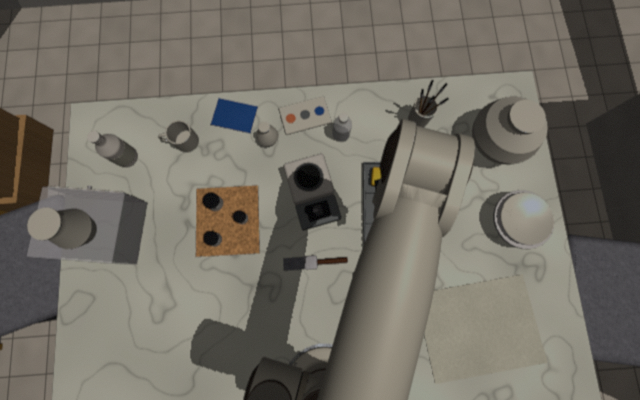

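The lever ball is back at scene pixel (314,181.5), exactly where it started ("off"). All three jars stand well inside the mat, and the bystanders in view haven't moved. I hand in.

```bash
python3 -c "
from h import *
print(bot.job_done())"
```

```text
the job is handed in; nothing more can be done
None
```

The job is done and handed in at about 41 s of robot time, well inside the 210 s limit. Only jars a, b and c were there; the basket's fourth jar compartment was empty.

- **Switching on:** I pushed the lever right across before pressing anything. The camera showed the ball within about 3 px of its computed "on" position.
- **Mixing:** I pressed the jars in the order a, b, c, each upright on the middle of the pad, within about 2–3 mm. Each was held at the bottom stop at about 16–18 N for 1.3–1.5 s, with peaks up to 37 N at first contact.
- **First try with jar_a:** its first touch on the pad was about 6 mm off-centre. I lifted it before full depression, re-centred it and pressed again.
- **Placing:** all three jars stand upright and wholly on the mat. The grip openings, 51, 45 and 39 mm, read about 1 mm under the jars' widths but match their sizes.
- **Switching off:** I pushed the lever back to its stop. The final pictures show the ball where it started.

The two cameras disagreed by about 5 mm in x throughout, so I used their average; the margins were ample. One cap fit, of jar_c in the top view, was poor while the arm hid it, but it agreed in the last check. In the last pictures the arm hid part of the basket, including the dish and some of the sponge. An earlier picture, taken after the last jar left the basket, showed them in place. I saw no slackened grip or knocked jar.

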